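# Draw a hung-up blank out of the feed chute and complete the kit

### The job

A wooden body blank has hung up deep inside the covered, sloping feed chute, out of reach of a hand. Take the pull hook, reach in over the blank, drop the hook's foot behind it and draw it up the slope until it lies clear of the cover on the chute's open top part; never take hold of the blank while it is still under the cover. Then lay the hook down on the bench and pack the blank flat and fully home into the empty pocket of the kit tray, without disturbing the parts in the tray or the things standing around.

Things in the scene. Friction and masses are not known exactly. Their poses are not given: they have to be found in the camera images.
- feed_chute: Fixed plywood chute on a trestle, sloping 24 deg (0.42 rad) down to the robot's left, where a shut gate ends it. Tilted frame: origin at the middle of the floor's low end (34 mm above the bench), +x DOWN the slope (so the chute lies at negative x), y across, z square to the floor (floor surface z = 0). Inside width 66 mm. A 4 mm high stop strip crosses the floor at x = -30 to -38 mm.
- chute_mouth (a point): Middle of the chute floor below the cover's upper edge, x = -230 mm in the frame of feed_chute, same axes. Below it (+x) the chute has 12 mm thick walls and a clear plastic cover, underside 95 mm above the floor, top with battens 106 mm. Above it the floor goes on 160 mm without a cover, with only 8 mm high, 12 mm wide rails beside it, and ends 193 mm above the bench. Friction holds things on the slope.
- blank_center (a point): Centre of the body blank, a plain sawn wooden block 45 (x) x 100 (y) x 35 (z) mm, about 0.1 kg (varies); the same either way round. At the start it lies flat on the chute floor under the cover, long side along the slope, its centre 95 to 125 mm up the slope from the low end.
- body_blank: The body blank itself, see blank_center; origin at the centre of its underside, axes as blank_center.
- hook_grip (a point): Centre of the pull hook's wooden handle: 100 (x -50 to 50) x 26 (y) x 44 (z) mm. From its front a straight 8 mm steel rod runs along +x, axis 12 mm above this point, to a flat steel foot turned down square. 303 mm long overall, 0.2 kg. At the start it lies on the bench on handle and foot, z up, foot away from the robot.
- hook_foot (a point): Lower edge, middle, of the foot's face that looks back to the handle (the face that pulls): 247 mm ahead of (+x) and 22 mm below hook_grip, level with the handle's underside; same axes. The foot is 24 mm wide (y), 6 mm thick (from here to +x) and stands 30 mm up to the underside of the rod, 40 mm up in all.
- pull_hook: The pull hook itself, see hook_grip; origin on the handle's underside, 22 mm below hook_grip, same axes. The fixed bench vice (112 mm high) stands on the bench to the left of the handle, between it and the chute.
- kit_tray: Fixed wooden kit tray lying on the bench, 171 (x) x 140 (y) x 17 (z) mm, origin at the middle of its underside; floor 5 mm thick, outer walls 7 mm and ribs 5 mm thick, all 17 mm high over the bench. Four pockets hold one turned wheel each (42 mm across, tops 19 mm over the bench), a long narrow one holds an axle strip, the largest is empty.
- empty_pocket (a point): Middle of the floor of the empty pocket (5 mm above the bench), axes as the tray's: the pocket is 51 (x) x 107 (y) mm, 12 mm deep. The blank fits with its 100 mm side along y; seated, its centre is 17.5 mm above this point.
- glue_bottle: Glue bottle standing on the bench in front of the chute, 61 mm across and 170 mm tall, origin at the centre of its base. A bystander.
- sample_car: Small wooden toy car 62 x 144 x 61 mm, on the bench in front of the low end of the chute, origin under its middle. A bystander.
- kit_wheel_0: Turned wooden wheel, 42 mm across and 14 mm thick, lying in its pocket of the kit tray; origin at the centre of its underside.
- kit_wheel_1: Turned wooden wheel, 42 mm across and 14 mm thick, lying in its pocket of the kit tray; origin at the centre of its underside.
- kit_wheel_2: Turned wooden wheel, 42 mm across and 14 mm thick, lying in its pocket of the kit tray; origin at the centre of its underside.
- kit_wheel_3: Turned wooden wheel, 42 mm across and 14 mm thick, lying in its pocket of the kit tray; origin at the centre of its underside.
- axle_strip: Square wooden strip 9 x 130 x 9 mm lying in the narrow pocket of the kit tray; origin at the centre of its underside.
Not all that is in view belongs to the job. Leave any green or purple look-alike of the kit_wheel_3 alone.

How it is judged (in metres and radians):
On the way, in this order (a step that is already met when the one before it is completed fails the run):
1. the hook's foot is behind the blank, deep under the cover (x of hook_foot in the frame of feed_chute above -0.11 m and y of hook_foot in the frame of feed_chute between -0.033 and 0.033 m and z of hook_foot in the frame of feed_chute between -0.002 and 0.03 m and x of blank_center in the frame of feed_chute below -0.08 m), for 0.1 s.
2. the blank lies on the open top part of the chute, clear of the cover, drawn there by the hook and not touched by the fingers (x of blank_center in the frame of feed_chute between -0.36 and -0.275 m and y of blank_center in the frame of feed_chute between -0.02 and 0.02 m and z of blank_center in the frame of feed_chute between 0.012 and 0.024 m and distance between hook_foot and blank_center below 0.12 m and contact force between the fingers and body_blank below 0.2 N), for 0.2 s.
At the end, for the whole second after the job is handed in: the blank rests flat and fully home in the empty pocket (centre within 5 mm in x, 6 mm in y, 14 to 20.5 mm above the floor, tilt under 0.07, long side within 0.1 rad); the pull hook lies still on the bench (handle and foot below 35 mm); wheels and strip are still in their pockets (x of blank_center in the frame of empty_pocket between -0.005 and 0.005 m and y of blank_center in the frame of empty_pocket between -0.006 and 0.006 m and z of blank_center in the frame of empty_pocket between 0.014 and 0.0205 m and angle between blank_center's own z axis and vertical below 0.07 rad and angle between the y axis of body_blank and the y axis of kit_tray, either way round below 0.1 rad and linear speed of each of body_blank, pull_hook below 0.02 m/s and height (world z) of hook_grip between 0.005 and 0.035 m and height (world z) of hook_foot between -0.01 and 0.035 m and distance between kit_wheel_0 and kit_tray below 0.05 m and distance between kit_wheel_1 and kit_tray below 0.032 m and distance between each of kit_wheel_2, axle_strip and kit_tray below 0.075 m and distance between kit_wheel_3 and kit_tray below 0.067 m); the robot touches nothing.
It fails at once if the fingers touch the blank while it is still under the cover (contact force between the fingers and body_blank above 0.5 N and x of blank_center in the frame of feed_chute between -0.25 and 0.02 m and y of blank_center in the frame of feed_chute between -0.05 and 0.05 m and z of blank_center in the frame of feed_chute below 0.1 m).
It fails at once if the glue bottle is knocked about (moved more than 40 mm) (distance of glue_bottle from where it was at the start of the episode above 0.04 m).
It fails at once if the toy car is knocked about (moved more than 40 mm) (distance of sample_car from where it was at the start of the episode above 0.04 m).
It also fails if it takes over 72 s, if anything falls off the work surface, if the arm or the gripper's body presses on something with over 40 N, if the wrist force passes 120 N, or if a joint passes its speed limit or range.

### The arm

A 6-joint arm with a two-finger parallel gripper is mounted at the origin on a cart in front of the work surface, level with it; the furniture and walls round the work are solid. World frame = base frame: x ahead of the robot, y to its left, z up, the work surface at z = 0. Lengths are in m, angles in degrees, forces in N, time in s.
With the tool pointing down it reaches from about 0.35 to 0.875 m from the base axis. Payload 4.2 kg.
Tool frame: the origin (TCP) lies midway between the tips of the shut fingers; the grasp point (between the pads) lies 19 mm behind it; y points along the fingers, x is the direction in which the jaws open and shut, and the axes are right-handed (so a half turn about y gives the same grasp; the last joint's range is limited). The gripper opens to 87 mm and grips with 3 to 60 N. Pads are 19 mm wide; open, the fingers measure 117 mm over their backs; the gripper's body (75 mm by 190 mm) begins 51 mm behind the grasp point.
Start: joints at [82.827, 22.042, 0.453, 0, -68.411, -14.817], TCP at [0.234, 0.58, 0.223] pointing down, gripper open.
Joint ranges: [-179.83, 179.83], [-69.29, 118.12], [-61.27, 80.66], [-181.25, 117.63], [-171.15, -9.14], [-177.46, 177.46]. Speed limits (degrees/s): [159.86, 159.86, 180, 180, 180, 180].

### API

Orientations are given as a 3x3 rotation matrix whose columns are the frame's x, y, z axes.
In Python, from station import * gives the robot as it stands.
- The arm moves only by the tool jog_arm, never from a script. Its argument "series" is a list of rows, each a list of 3 entries, a list of its own where there are three numbers: the shift along the tool's x, y, z in m, then the turn, a rotation vector about the tool's x, y, z in degrees, then the finger opening in m, from 0 to 0.087. A call has 1 to 10 rows; each row shifts and turns the commanded pose from where the row before left it, along the tool's axes as they then stand; what a row does not reach is not made up. A row lasts 1/8 s, in which the tool goes at most 62.5 mm and 10.7 degrees, less where a joint would pass 70% of its speed; a pose out of reach is approached as far as the arm can. A call is refused whole if a number of a shift passes 0.0625 or a number of a turn 10.7, either way. A call with a gripper value outside its range is refused whole. The fingers move at their own pace and stop on an object; the grip force is fixed at half the most. Time passes only in rows, so rows that do not move let the fingers close. It gives the time, the measured TCP pose, the force and the opening at its end, in the units of the state.
- sense(): the state, without advancing time (a new reading comes with each control period).
- capture(name): name is "scene" or "top" or "wrist"; returns the picture (384x512x3 uint8, red, green, blue); there is no depth.
- camera_info(name): a dict with "fx", "fy", "cx", "cy" (pixels), "rvec" (rotation vector, rad) and "tvec" (3), from world to camera coordinates, as OpenCV has them. Camera axes: x right, y down, z forward; pixel columns grow to the right and rows downward; lengths in m; the calibration is good to about 2 mm. A picture is of the moment at which its call begins: read the wrist's pose just before it. camera_info takes no time and is no camera call; for the wrist camera it gives the pose at the moment of the call.
- finish_job(): hands the job in, once; it reports no verdict.
The state is a dict: "time_s": time; "joints": joint angles; "joint_velocities": joint speeds; "effort": joint torques, N m; "tcp_pos": TCP position; "ee_rot": TCP orientation; "wrist_force": force on the tool from outside, world axes, zero at the start; "moment": the same for the moment, N m; "gripper_width": opening from 0.0 (shut) to 1.0 (fully open).
Only numpy, scipy, OpenCV 4.12 (cv2) and the standard library are available. Lean on these libraries where they do the work, as an engineer would, in place of code of your own. Each camera call takes 0.05 s, during which the arm holds its last target. There are 200 camera calls.

## Working session

There is one attempt and no reset: what is moved stays moved. The work goes in short steps, Python scripts to look and compute and a tool call to move; the robot and the scene stay as the last step left them, time stands still between calls to the robot, and variables do not carry over. Pictures are saved under pics/ and viewed, about 8 in all and at most 12, crops included, and the job is handed in when it is done.

Besides the shell and the picture viewer there is one more tool, called after "Emit:" as a command line: name --argument value ..., lists and objects as JSON in quotes. jog_arm: Moves the arm, as the interface text tells. Its arguments: {"type":"object","properties":{"series":{"type":"array","items":{"type":"array"}}},"required":["series"]}

```bash
mkdir -p pics; ls
python3 - <<'E'
from station import *
import cv2
s=sense();print(s)
for n in("scene","top","wrist"):
    im=capture(n);cv2.imwrite(f"pics/{n}0.png",im[:,:,::-1]);i=camera_info(n);print(n,i)
E
```

```text
pics
{'time_s': 0.0, 'joints': array([ 8.28250869e+01,  2.20920697e+01,  3.78415728e-01, -2.95307521e-02,
       -6.84118336e+01, -1.48167376e+01]), 'joint_velocities': array([-0.00622855, -0.03541739, -0.00658206, -0.00640608,  0.05174405,
        0.16864104]), 'effort': array([ 1.29125227e-03, -3.90659702e+01,  1.87410772e+01,  4.21966553e+00,
        1.10941762e-02, -1.87544674e-04]), 'tcp_pos': array([0.23379511, 0.57895873, 0.22143511]), 'ee_rot': array([[-3.74646955e-01, -7.49045072e-04,  9.27167244e-01],
       [-9.27164841e-01, -2.11311415e-03, -3.74647691e-01],
       [ 2.23983823e-03, -9.99997487e-01,  9.71835265e-05]]), 'wrist_force': array([-0.40074941, -0.09245979, -0.41246519]), 'moment': array([-0.01205852,  0.01481169, -0.03022291]), 'gripper_width': 0.99767944446929}
scene {'fx': 480.5458610356263, 'fy': 480.5458610356263, 'cx': 257.01020483337294, 'cy': 186.04216852819718, 'rvec': array([ 2.34529338, -0.66182031,  0.25318578]), 'tvec': array([-0.50312254,  0.30780801,  1.26029419])}
top {'fx': 350.2119651942439, 'fy': 350.2119651942439, 'cx': 260.55191290941764, 'cy': 189.8800804109126, 'rvec': array([ 2.10259927, -2.15820397,  0.22410839]), 'tvec': array([-0.00137257,  0.56425787,  1.05412339])}
wrist {'fx': 269.1841929539367, 'fy': 269.1841929539367, 'cx': 254.99939890747012, 'cy': 193.5216346846236, 'rvec': array([-1.6689663 ,  2.47202868,  0.31531938]), 'tvec': array([ 0.62515403, -0.03024173,  0.38880475])}
```

View pics/scene0.png

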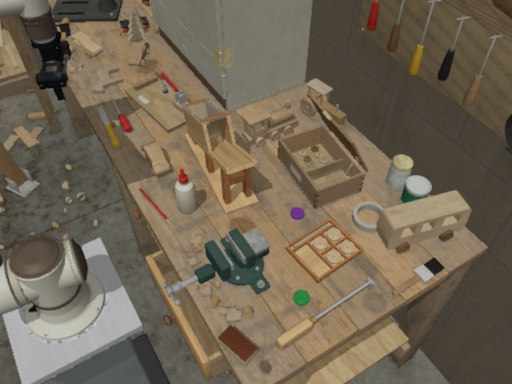

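View pics/top0.png

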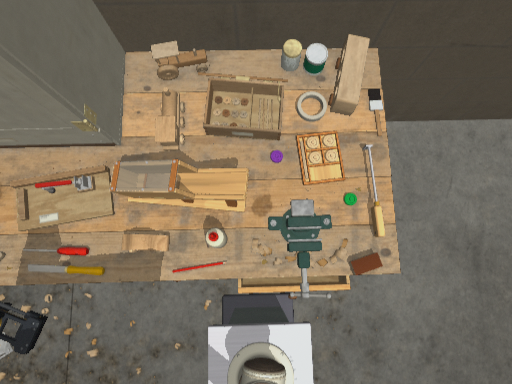

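```bash
cat > h.py <<'E'
from station import *
import cv2, numpy as np
class Cam:
    def __init__(s,n,info=None):
        i=info or camera_info(n);s.K=np.array([[i["fx"],0,i["cx"]],[0,i["fy"],i["cy"]],[0,0,1.]])
        s.R=cv2.Rodrigues(i["rvec"])[0];s.t=np.asarray(i["tvec"]);s.c=-s.R.T@s.t;s.rv=i["rvec"]
    def ray(s,u,v):
        return s.R.T@np.linalg.solve(s.K,[u,v,1.])
    def at(s,u,v,z=0.,n=(0,0,1.),p=None):
        d=s.ray(u,v);n=np.asarray(n);p=np.array([0,0,z]) if p is None else p
        return s.c+d*(n@(p-s.c))/(n@d)
    def px(s,P):
        return cv2.projectPoints(np.atleast_2d(np.asarray(P,float)),s.rv,s.t,s.K,None)[0].reshape(-1,2)
def tri(rays):
    A=0;b=0
    for c,d in rays:
        d=d/np.linalg.norm(d);M=np.eye(3)-np.outer(d,d);A=A+M;b=b+M@c
    return np.linalg.solve(A,b)
def crop(f,o,x0,y0,x1,y1,k):
    im=cv2.imread(f)[y0:y1,x0:x1];cv2.imwrite(o,cv2.resize(im,None,fx=k,fy=k,interpolation=cv2.INTER_CUBIC))
E
python3 - <<'E'
from h import *
a=cv2.imread("pics/top0.png");b=cv2.imread("pics/scene0.png")
def c(im,x0,y0,w,h,k):return cv2.resize(im[y0:y0+h,x0:x0+w],(w*k,h*k),interpolation=cv2.INTER_CUBIC)
cv2.imwrite("pics/c1.png",np.vstack([c(a,105,145,150,70,5),c(b,180,90,150,120,4)[:,:].copy() if 0 else cv2.copyMakeBorder(c(b,170,90,187,62,4),0,0,0,2,0)]))
cv2.imwrite("pics/c1.png",np.vstack([c(a,105,150,150,65,5),c(b,170,95,150,45,5)]) if 0 else np.vstack([c(a,105,150,160,65,5),]))
cv2.imwrite("pics/c2.png",c(b,240,200,160,150,4)); cv2.imwrite("pics/c1.png",np.vstack([cv2.copyMakeBorder(c(a,105,150,155,62,5),0,0,0,5,0),cv2.copyMakeBorder(c(b,175,95,100,110,2),0,0,0,580,0)]))
# hook & tray coarse
T=Cam("top");
for n,u,v,z in [("handle",378,221,.044),("foot",369,147,.03),("traycorner",297,134,.017),("tray2",340,132,.017),("t3",343,181,.017),("t4",304,184,.017),("chute hi",247,169,.19),("chute hi2",245,208,.19),("bottle",214,237,.17)]:print(n,T.at(u,v,z))
E
```

```text
handle [ 0.45685484 -0.38425079  0.044     ]
foot [ 0.70511906 -0.38169501  0.03      ]
traycorner [ 0.760402   -0.14546947  0.017     ]
tray2 [ 0.76438413 -0.29193757  0.017     ]
t3 [ 0.59428793 -0.2898363   0.017     ]
t4 [ 0.58729387 -0.16033439  0.017     ]
chute hi [0.59828158 0.02323623 0.19      ]
chute hi2 [0.48841926 0.03095583 0.19      ]
bottle [0.41302999 0.11809778 0.17      ]
```

View pics/c1.png

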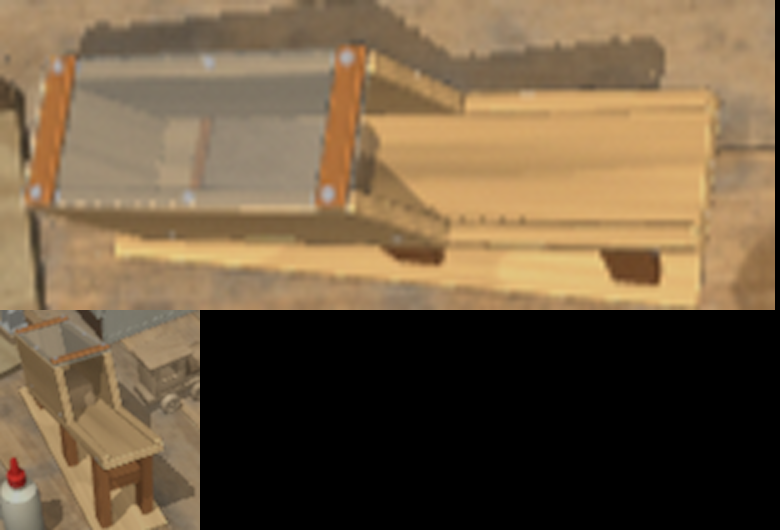

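View pics/c2.png

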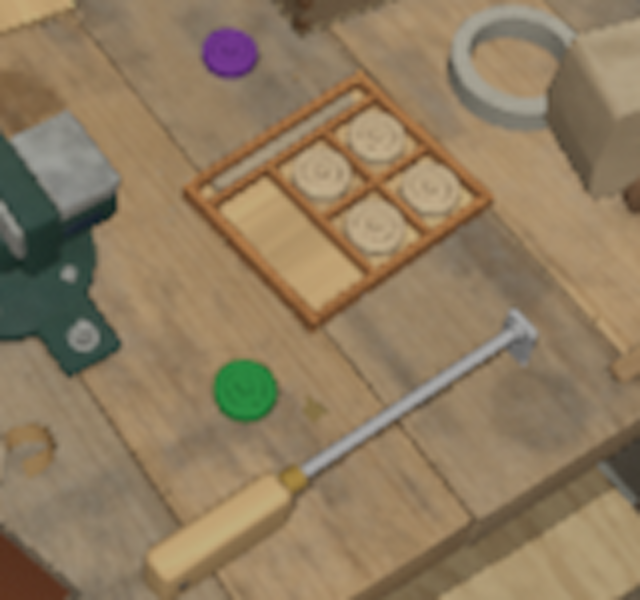

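Run:
```python
from h import *
from scipy.optimize import least_squares
T=Cam("top");print("cam",T.c)
P=np.array([[-390,-45,8],[-230,-45,106],[-230,45,106],[0,-45,106],[0,45,106]])/1e3
U=np.array([[714,92],[368,47],[345,207],[54,57],[28,207]])/5.+[105,150]-.4
a=np.radians(24);c,s=np.cos(a),np.sin(a)
def pose(q):
    cy,sy=np.cos(q[2]),np.sin(q[2]);Rz=np.array([[cy,-sy,0],[sy,cy,0],[0,0,1]])
    return Rz@np.array([[0,-1,0],[c,0,s],[-s,0,c]]).astype(float),np.array([q[0],q[1],.034])
def f(q):
    R,t=pose(q);return (T.px(P@R.T+t)-U).ravel()
r=least_squares(f,[.53,.38,0]);print(r.x,np.degrees(r.x[2]),r.fun.reshape(-1,2).round(1))
R,t=pose(r.x);np.savez("chute.npz",R=R,t=t)
# overlay
im=cv2.imread("pics/top0.png")
im=cv2.resize(im[150:212,105:260],None,fx=5,fy=5,interpolation=cv2.INTER_CUBIC)
def L(pts,col):
    q=((T.px(np.array(pts)/1e3@R.T+t)-[105,150]+.4)*5).astype(int);cv2.polylines(im,[q],True,col,1)
L([[-390,-45,8],[0,-45,8],[0,45,8],[-390,45,8]],(255,0,0))
L([[-390,-33,0],[0,-33,0],[0,33,0],[-390,33,0]],(0,255,0))
L([[-230,-45,106],[0,-45,106],[0,45,106],[-230,45,106]],(0,0,255))
L([[-38,-33,4],[-30,-33,4],[-30,33,4],[-38,33,4]],(255,0,255))
L([[-160,-22,35],[-60,-22,35],[-60,22,35],[-160,22,35]],(255,255,0))
S=Cam("scene");im2=cv2.imread("pics/scene0.png")[95:205,165:265];im2=cv2.resize(im2,None,fx=5,fy=5,interpolation=cv2.INTER_CUBIC)
def L2(pts,col):
    q=((S.px(np.array(pts)/1e3@R.T+t)-[165,95]+.4)*5).astype(int);cv2.polylines(im2,[q],True,col,1)
L2([[-390,-33,0],[0,-33,0],[0,33,0],[-390,33,0]],(0,255,0));L2([[-230,-45,106],[0,-45,106],[0,45,106],[-230,45,106]],(0,0,255))
L2([[-390,-45,8],[-230,-45,8],[-230,45,8],[-390,45,8]],(255,0,0))
cv2.imwrite("pics/o2.png",im2);cv2.imwrite("pics/o1.png",im)
# hook: steel/handle picks in scene crop c2 (/4 + (240,200))
def s(u,v):return u/4+240-.4,v/4+200-.4
print("handle top back mid",S.at(*s(165,555),.044),"front",S.at(*s(285,480),.044),"rod front end",S.at(*s(518,332),.038),"collar",S.at(*s(295,478),.034))
for n,u,v in [("left",187,191),("top",360,75),("right",491,200),("bot",315,326)]:print("tray",n,S.at(*s(u,v),.017))
for n,u,v in [("pl",217,205),("pt",270,178),("pr",369,270),("pb",316,308)]:print("pocket floor/rim",n,S.at(*s(u,v),.017))
```

```text
cam [0.3551895  0.0084514  1.14163652]
[ 0.59719014  0.37769296 -0.12101529] -6.933665491231649 [[ 0.  -0.2]
 [ 0.5 -0. ]
 [ 0.5  0.6]
 [-0.5 -0. ]
 [-0.6 -0.4]]
handle top back mid [ 0.4175405  -0.39050884  0.044     ] front [ 0.50718768 -0.38898938  0.044     ] rod front end [ 0.7005904  -0.38232702  0.038     ] collar [ 0.51685354 -0.38769016  0.034     ]
tray left [ 0.58594505 -0.16577891  0.017     ]
tray top [ 0.75297073 -0.14720691  0.017     ]
tray right [ 0.76436651 -0.28387594  0.017     ]
tray bot [ 0.59868776 -0.30041008  0.017     ]
pocket floor/rim pl [ 0.59735584 -0.18656393  0.017     ]
pocket floor/rim pt [ 0.64241675 -0.18738281  0.017     ]
pocket floor/rim pr [ 0.65610944 -0.28460496  0.017     ]
pocket floor/rim pb [ 0.60745885 -0.28964369  0.017     ]
```

View pics/o1.png

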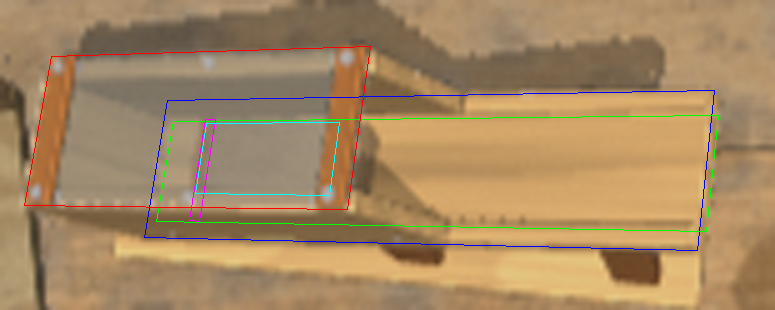

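```bash
cat >> h.py <<'E'
from scipy.spatial.transform import Rotation as Ro
def rows(p,Rt,step=.055,deg=10.,g=None,n=None,p0=None,R0=None):
    "rows from the present pose to (p,Rt)"
    s=sense();p0=s["tcp_pos"] if p0 is None else p0;R0=s["ee_rot"] if R0 is None else R0
    w=Ro.from_matrix(R0.T@Rt).as_rotvec(degrees=True);d=np.asarray(p)-p0
    m=n or int(max(1,np.ceil(np.linalg.norm(d)/step),np.ceil(np.abs(w).max()/deg)))
    print(m,"rows, turn",(w/m).round(2),"now",p0.round(4))
    out=[]
    for k in range(m):
        Rk=R0@Ro.from_rotvec(w*k/m,degrees=True).as_matrix();out.append((Rk.T@d/m).round(4).tolist())
    if abs(w).max()<.1:print("each",out[0])
    else:
        for k,o in enumerate(out):print(k,o)
def down(yaw,tilt=0):
    "tool down, tool z horizontal at yaw (deg)"
    y=np.radians(yaw);z=np.array([np.cos(y),np.sin(y),0]);yy=np.array([0,0,-1.]);return np.c_[np.cross(yy,z),yy,z]
E
python3 - <<'E'
from h import *
s=sense();W=Cam("wrist");R=s["ee_rot"]
print("cam in tool",R.T@(W.c-s["tcp_pos"]),"fwd",R.T@W.R[2],"right",R.T@W.R[0])
rows([.45,.10,.50],down(-90))
E
```

```text
cam in tool [-0.00058102 -0.16189152  0.06802018] fwd [-9.45585465e-04  9.67868092e-01 -2.51456681e-01] right [9.99998949e-01 1.19148317e-03 8.25645497e-04]
11 rows, turn [-0.01  6.18  0.01] now [0.2338 0.5791 0.2217]
0 [0.0331, -0.0252, 0.0345]
1 [0.0292, -0.0252, 0.0379]
2 [0.0249, -0.0253, 0.0408]
3 [0.0204, -0.0253, 0.0433]
4 [0.0156, -0.0253, 0.0452]
5 [0.0106, -0.0253, 0.0466]
6 [0.0055, -0.0253, 0.0475]
7 [0.0004, -0.0253, 0.0478]
8 [-0.0048, -0.0253, 0.0476]
9 [-0.0099, -0.0253, 0.0468]
10 [-0.0148, -0.0253, 0.0454]
```

Run:
```python
from h import *
s=sense()
rows([.56,.06,.35],down(-97),n=12)
```

```text
12 rows, turn [-0.01  6.25  0.01] now [0.2338 0.5791 0.2217]
0 [0.0299, -0.0106, 0.0414]
1 [0.0253, -0.0106, 0.0444]
2 [0.0203, -0.0106, 0.0469]
3 [0.015, -0.0107, 0.0488]
4 [0.0096, -0.0107, 0.0502]
5 [0.0041, -0.0107, 0.0509]
6 [-0.0015, -0.0107, 0.0511]
7 [-0.007, -0.0107, 0.0506]
8 [-0.0125, -0.0107, 0.0495]
9 [-0.0178, -0.0107, 0.0479]
10 [-0.0229, -0.0107, 0.0457]
11 [-0.0277, -0.0107, 0.0429]
```

Emit:
jog_arm --series '[[[0.03,-0.05,0.02],[0,6.25,0],0.087],[[0.0253,-0.04,0.0444],[0,6.25,0],0.087],[[0.0203,-0.038,0.0469],[0,6.25,0],0.087],[[0.015,0,0.0488],[0,6.25,0],0.087],[[0.0096,0,0.0502],[0,6.25,0],0.087],[[0.0041,0,0.0509],[0,6.25,0],0.087],[[-0.0015,0,0.0511],[0,6.25,0],0.087],[[-0.007,0,0.0506],[0,6.25,0],0.087],[[-0.0125,0,0.0495],[0,6.25,0],0.087],[[-0.0178,0,0.0479],[0,6.25,0],0.087]]'

```text
time_s: 1.4
tcp_pos: [0.4849, 0.1558, 0.3482]
ee_rot: [[-0.996, -0.0, 0.093], [-0.093, 0.0, -0.996], [0.0, -1.0, -0.0]]
wrist_force: [-0.0, 0.8, 0.3]
gripper_width: 0.999
```

Emit:
jog_arm --series '[[[-0.0229,0,0.0457],[0,6.25,0],0.087],[[-0.0277,0,0.0629],[0,6.25,0],0.087],[[0,0,0],[0,0,0],0.087],[[0,0,0],[0,0,0],0.087]]'

```text
out of range: row 2 has 0.0629, outside -0.0625 to 0.0625
```

Emit:
jog_arm --series '[[[-0.0229,0,0.0457],[0,6.25,0],0.087],[[-0.0277,0,0.06],[0,6.25,0],0.087],[[0,0,0],[0,0,0],0.087],[[0,0,0],[0,0,0],0.087]]'

```text
time_s: 1.9
tcp_pos: [0.5369, 0.0568, 0.348]
ee_rot: [[-0.993, -0.001, -0.122], [0.122, 0.0, -0.993], [0.001, -1.0, 0.0]]
wrist_force: [-0.6, 0.2, -0.1]
gripper_width: 0.999
```

Run:
```python
from h import *
s=sense();print(s["time_s"],s["joints"].round(1),s["tcp_pos"])
i=camera_info("wrist");im=capture("wrist")[:,:,::-1].copy();np.save("w1.npy",i,allow_pickle=True)
cv2.imwrite("pics/w1.png",im)
W=Cam("w",i);C=np.load("chute.npz");R,t=C["R"],C["t"]
big=cv2.resize(im,None,fx=1.5,fy=1.5,interpolation=cv2.INTER_CUBIC)
def L(pts,col):
    q=((W.px(np.array(pts)/1e3@R.T+t))*1.5).astype(int);cv2.polylines(big,[q],True,col,1)
L([[-390,-33,0],[0,-33,0],[0,33,0],[-390,33,0]],(0,255,0))
L([[-230,-45,106],[0,-45,106],[0,45,106],[-230,45,106]],(0,0,255))
L([[-38,-33,4],[-30,-33,4],[-30,33,4],[-38,33,4]],(255,0,255))
L([[-160,-22,35],[-60,-22,35],[-60,22,35],[-160,22,35]],(255,255,0))
cv2.imwrite("pics/w1o.png",big)
```

```text
1.9 [ 23.2  10.1   1.6  -0.  -81.5 -30.3] [0.53693988 0.05683786 0.34797072]
```

View pics/w1o.png

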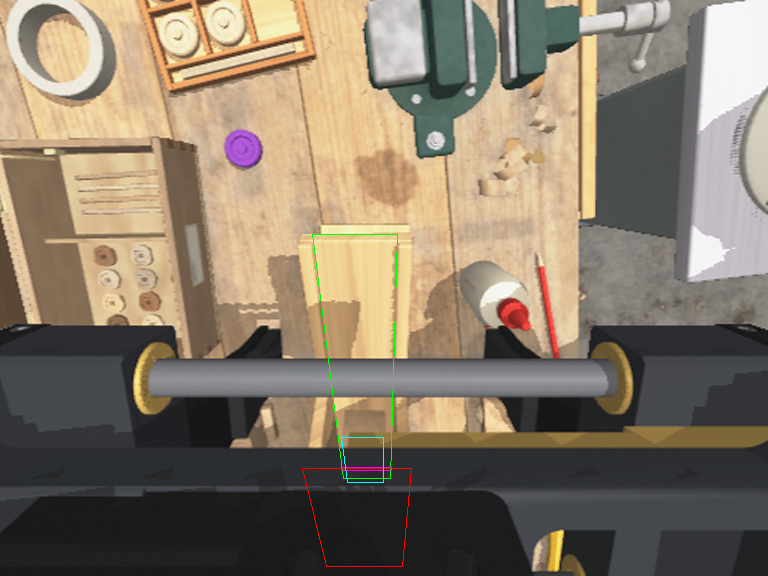

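Run:
```python
from h import *
T=Cam("top");C=np.load("chute.npz");R,t=C["R"],C["t"]
im=cv2.imread("pics/top0.png")
def prof(xs,y0,z,ys):
    for x in xs:
        q=T.px(np.array([[x,y,z] for y in ys])/1e3@R.T+t).astype(np.float32)
        v=cv2.remap(im.astype(np.float32),q[:,0],q[:,1],cv2.INTER_LINEAR).reshape(-1,3).mean(0);print(x,v.round().astype(int),end="; ")
    print()
prof(range(-230,5,5),0,35,[-12,-6,0,6,12])
print("across at x=-110");
prof([-110],0,35,[-30]);[prof([-110],0,35,[y]) for y in range(-45,46,4)]
c=im[155:200,110:185];c=cv2.resize(c,None,fx=10,fy=10,interpolation=cv2.INTER_CUBIC)
l=cv2.cvtColor(c,cv2.COLOR_BGR2LAB);l[:,:,0]=cv2.createCLAHE(4,(4,4)).apply(l[:,:,0]);cv2.imwrite("pics/c3.png",cv2.cvtColor(l,cv2.COLOR_LAB2BGR))
```

```text
-230 [ 98 153 195]; -225 [ 98 152 195]; -220 [ 97 152 194]; -215 [ 98 152 194]; -210 [ 97 151 192]; -205 [ 94 145 185]; -200 [ 91 141 179]; -195 [ 88 135 172]; -190 [ 78 118 149]; -185 [ 66  93 116]; -180 [ 70  97 121]; -175 [ 91 114 134]; -170 [ 59 109 168]; -165 [ 58 110 172]; -160 [ 59 111 174]; -155 [ 60 112 173]; -150 [ 93 123 152]; -145 [121 142 157]; -140 [120 142 157]; -135 [120 141 156]; -130 [119 140 155]; -125 [119 140 155]; -120 [118 139 153]; -115 [118 138 152]; -110 [117 137 151]; -105 [118 138 152]; -100 [118 138 151]; -95 [118 138 152]; -90 [118 138 152]; -85 [117 136 150]; -80 [117 136 150]; -75 [117 136 150]; -70 [116 135 149]; -65 [109 129 145]; -60 [100 123 150]; -55 [108 134 158]; -50 [121 150 169]; -45 [121 150 170]; -40 [122 150 170]; -35 [121 150 170]; -30 [120 146 165]; -25 [116 141 157]; -20 [115 139 155]; -15 [115 139 155]; -10 [115 139 156]; -5 [115 139 156]; 0 [116 139 156]; 
across at x=-110
-110 [103 120 131]; 
-110 [100 116 126]; 
-110 [100 117 126]; 
-110 [102 119 128]; 
-110 [104 120 131]; 
-110 [103 120 131]; 
-110 [112 132 144]; 
-110 [118 138 152]; 
-110 [117 137 151]; 
-110 [118 138 152]; 
-110 [118 138 152]; 
-110 [118 138 152]; 
-110 [117 137 150]; 
-110 [117 135 150]; 
-110 [116 136 151]; 
-110 [118 138 152]; 
-110 [119 140 154]; 
-110 [118 140 156]; 
-110 [120 147 166]; 
-110 [124 155 177]; 
-110 [116 158 187]; 
-110 [ 72 106 133]; 
-110 [ 62  95 120]; 
-110 [ 65  98 125];
```

View pics/c3.png

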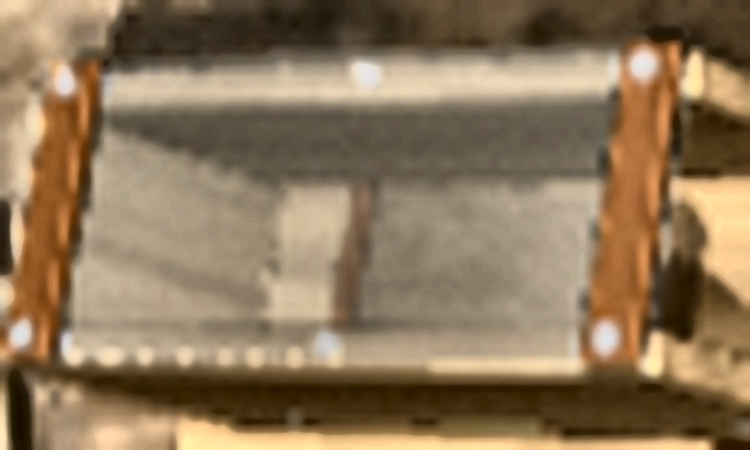

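Run:
```python
from h import *
T=Cam("top");C=np.load("chute.npz");R,t=C["R"],C["t"]
for X,z in [(-192,0),(-189,0),(-195,0),(-66,35),(-66,4),(-55,4)]:
    u=T.px(np.array([[X,0,35]])/1e3@R.T+t)[0]
    P=T.at(*u,n=R[:,2],p=t+R[:,2]*z/1e3);print(X,z,(R.T@(P-t)*1e3).round(1))
# hook from top image: handle colour & tray
S=Cam("scene")
im=cv2.imread("pics/top0.png")
c=im[125:245,290:390];
for n,C_ in (("top",T),):
    hsv=cv2.cvtColor(im,cv2.COLOR_BGR2HSV)
    m=cv2.inRange(hsv,(15,110,170),(28,255,255));m2=np.zeros_like(m);m2[195:245,365:395]=m[195:245,365:395]
    cn=max(cv2.findContours(m2,0,2)[0],key=cv2.contourArea);r=cv2.minAreaRect(cn);b=cv2.boxPoints(r);print(r);print([C_.at(*q,.044).round(4).tolist() for q in b])
sc=cv2.imread("pics/scene0.png");hsv=cv2.cvtColor(sc,cv2.COLOR_BGR2HSV)
m=cv2.inRange(hsv,(12,90,150),(28,255,255));m2=np.zeros_like(m);m2[310:350,270:318]=m[310:350,270:318]
cn=max(cv2.findContours(m2,0,2)[0],key=cv2.contourArea);r=cv2.minAreaRect(cn);print(r,[S.at(*q,.03).round(4).tolist() for q in cv2.boxPoints(r)])
```

```text
-192 0 [-165.4   -8.4    0. ]
-189 0 [-162.3   -8.4    0. ]
-195 0 [-168.5   -8.4   -0. ]
-66 35 [-66.   0.  35.]
-66 4 [-37.7  -7.4   4. ]
-55 4 [-26.2  -7.4   4. ]
((387.81243896484375, 209.71762084960938), (29.77029037475586, 11.856406211853027), 85.76361083984375)
[[0.5388, -0.4008, 0.044], [0.5407, -0.4392, 0.044], [0.4456, -0.4367, 0.044], [0.4439, -0.3989, 0.044]]
((295.2432556152344, 324.45947265625), (36.16777038574219, 41.0997428894043), 80.53767395019531) [[0.4435, -0.3116, 0.03], [0.5422, -0.35, 0.03], [0.4986, -0.4346, 0.03], [0.4053, -0.3973, 0.03]]
```

Emit:
jog_arm --series '[[[0,0,0.051],[0,-1,0],0.087],[[0,0,0.051],[0,-1,0],0.087],[[0,0,0.051],[0,-1,0],0.087],[[0,0,0.051],[0,-1,0],0.087],[[0,0,0.051],[0,-1,0],0.087],[[0,0,0.051],[0,-1,0],0.087],[[-0.04,0,0.04],[0,-1,0],0.087],[[0,0,0],[0,0,0],0.087],[[0,0,0],[0,0,0],0.087]]'

```text
time_s: 3.08
tcp_pos: [0.5528, -0.2873, 0.348]
ee_rot: [[-1.0, -0.001, 0.002], [-0.002, 0.0, -1.0], [0.001, -1.0, -0.0]]
wrist_force: [-0.3, 1.3, 0.8]
gripper_width: 1.003
```

Run:
```python
from h import *
s=sense();print(s["time_s"],s["joints"].round(1),s["tcp_pos"])
i=camera_info("wrist");im=capture("wrist")[:,:,::-1].copy();np.save("w2.npy",i,allow_pickle=True)
cv2.imwrite("pics/w2.png",im);cv2.imwrite("pics/w2b.png",cv2.resize(im[:240],None,fx=1.56,fy=1.56*1.0,interpolation=cv2.INTER_CUBIC))
```

```text
3.075 [-12.6  18.9  13.3  -0.  -84.5  12.7] [ 0.55283194 -0.28726266  0.34800854]
```

View pics/w2b.png

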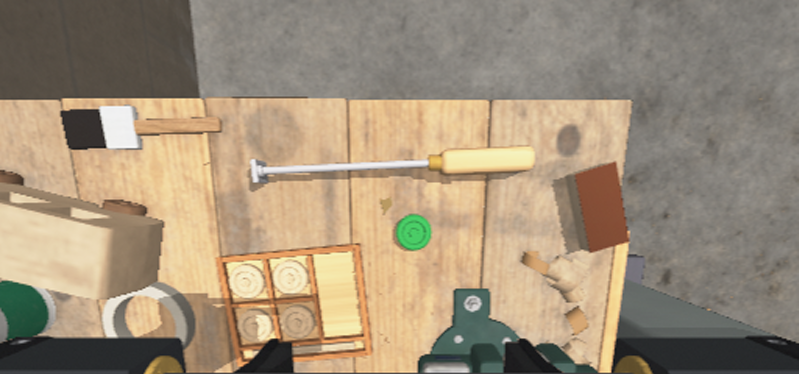

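Run:
```python
from h import *
W=Cam("w",np.load("w2.npy",allow_pickle=True).item());im=cv2.imread("pics/w2.png")
hsv=cv2.cvtColor(im,cv2.COLOR_BGR2HSV)
print(hsv[103,310],hsv[103,300],hsv[95,330],hsv[125,290])
lab=cv2.cvtColor(im,cv2.COLOR_BGR2LAB).astype(int);print(lab[103,310],lab[90,310],lab[115,310])
m=cv2.inRange(hsv,(18,90,215),(30,255,255));m[:85]=0;m[118:]=0;m[:,:280]=0;m[:,350:]=0
cn=max(cv2.findContours(m,0,2)[0],key=cv2.contourArea);b=cv2.boundingRect(cn);r=cv2.minAreaRect(cn);print(b,r)
for q in cv2.boxPoints(r):print(W.at(*q,.044).round(4))
# rod: bright grey
m=cv2.inRange(hsv,(0,0,150),(180,45,255));m[:92]=0;m[125:]=0;m[:,:155]=0;m[:,285:]=0
ys,xs=np.nonzero(m);
for a,bb in ((170,200),(240,270)):
    k=(xs>=a)&(xs<bb);print("rod",xs[k].mean(),ys[k].mean(),W.at(xs[k].mean(),ys[k].mean(),.036).round(4),k.sum())
k=xs<176;print("foot",xs[k].min(),xs[k].max(),ys[k].min(),ys[k].max())
for u,v in [(258/1.56,171/1.56)]:print("foot top",W.at(u,v,.04).round(4))
# tray
m=cv2.inRange(hsv,(5,120,120),(15,255,255));m[:150]=0;m[:,:130]=0;m[:,245:]=0;m[232:]=0
cn=np.vstack([c for c in cv2.findContours(m,0,2)[0] if cv2.contourArea(c)>20]);r=cv2.minAreaRect(cn);print(r)
for u,v in [(218,257),(360,243),(369,352),(314,250),(351,247),(360,341),(322,345)]:print((u,v),W.at(u/1.56,v/1.56,.017).round(4))
```

```text
[ 25  73 245] [ 25  72 245] [ 23  85 245] [ 18  86 234]
[235 123 158] [189 138 157] [126 135 148]
(280, 97, 62, 13) ((310.117431640625, 106.00584411621094), (61.01689529418945, 11.777721405029297), 7.253194808959961)
[ 0.5129 -0.3795  0.044 ]
[ 0.511  -0.3977  0.044 ]
[ 0.411 -0.386  0.044]
[ 0.4119 -0.3675  0.044 ]
rod 184.6076923076923 108.1 [ 0.671  -0.3792  0.036 ] 130
rod 254.3125 104.90625 [ 0.5539 -0.3847  0.036 ] 128
foot 160 175 102 116
foot top [ 0.7022 -0.3765  0.04  ]
((188.07643127441406, 195.80226135253906), (72.2445297241211, 94.05062866210938), 84.5596694946289)
(218, 257) [ 0.7646 -0.2804  0.017 ]
(360, 243) [ 0.5967 -0.2974  0.017 ]
(369, 352) [ 0.5882 -0.1614  0.017 ]
(314, 250) [ 0.6509 -0.289   0.017 ]
(351, 247) [ 0.6074 -0.2927  0.017 ]
(360, 341) [ 0.5991 -0.1759  0.017 ]
(322, 345) [ 0.6466 -0.1705  0.017 ]
```

Run:
```python
from h import *
rows([.462,-.388,.15],down(-177.7),n=9)
```

```text
9 rows, turn [ 0.    9.76 -0.  ] now [ 0.5526 -0.2871  0.3488]
0 [0.0101, 0.0221, 0.0112]
1 [0.0081, 0.0221, 0.0127]
2 [0.0058, 0.0221, 0.0139]
3 [0.0033, 0.0221, 0.0147]
4 [0.0008, 0.0221, 0.015]
5 [-0.0018, 0.0221, 0.015]
6 [-0.0043, 0.0221, 0.0144]
7 [-0.0067, 0.0221, 0.0135]
8 [-0.0089, 0.0221, 0.0122]
```

Emit:
jog_arm --series '[[[0.0101,0.0221,0.0112],[0,9.76,0],0.087],[[0.0081,0.0221,0.0127],[0,9.76,0],0.087],[[0.0058,0.0221,0.0139],[0,9.76,0],0.087],[[0.0033,0.0221,0.0147],[0,9.76,0],0.087],[[0.0008,0.0221,0.015],[0,9.76,0],0.087],[[-0.0018,0.0221,0.015],[0,9.76,0],0.087],[[-0.0043,0.0221,0.0144],[0,9.76,0],0.087],[[-0.0067,0.0221,0.0135],[0,9.76,0],0.087],[[-0.0089,0.0221,0.0122],[0,9.76,0],0.087],[[0,0,0],[0,0,0],0.087]]'

```text
time_s: 4.38
tcp_pos: [0.4606, -0.388, 0.1491]
ee_rot: [[-0.04, -0.002, -0.999], [0.999, 0.001, -0.04], [0.001, -1.0, 0.002]]
wrist_force: [0.4, -0.0, -0.2]
gripper_width: 1.0
```

Run:
```python
from h import *
s=sense();print(s["time_s"],s["joints"].round(1))
rows([.462,-.388,.008],down(-177.7),n=4)
i=camera_info("wrist");im=capture("wrist")[:,:,::-1].copy();np.save("w3.npy",i,allow_pickle=True)
cv2.imwrite("pics/w3.png",im)
```

```text
4.375 [-24.7  23.3  -8.7  -0.  -58.1 -62.9]
4 rows, turn [-0.03  0.    0.02] now [ 0.4606 -0.388   0.1491]
0 [-0.0, 0.0353, -0.0004]
1 [-0.0, 0.0353, -0.0004]
2 [-0.0, 0.0353, -0.0004]
3 [-0.0, 0.0353, -0.0004]
```

View pics/w3.png

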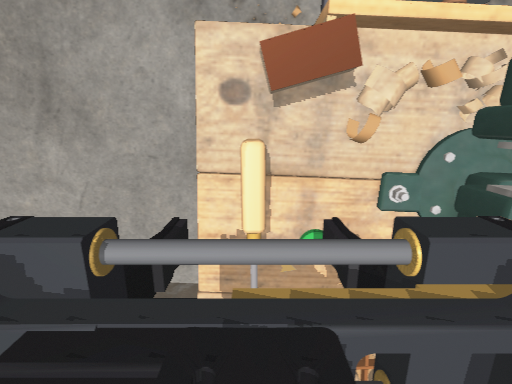

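Run:
```python
from h import *
W=Cam("w",np.load("w3.npy",allow_pickle=True).item())
for u,v,z in [(253,140,.03),(253,140,.044),(253,233,.044),(253,233,.036),(254,285,.036),(241,190,.044),(265.5,190,.044)]:print(u,v,W.at(u,v,z).round(4))
```

```text
253 140 [ 0.4082 -0.391   0.03  ]
253 140 [ 0.4074 -0.391   0.044 ]
253 233 [ 0.5047 -0.3872  0.044 ]
253 233 [ 0.5081 -0.3871  0.036 ]
254 285 [ 0.5726 -0.3834  0.036 ]
241 190 [ 0.4581 -0.4013  0.044 ]
265.5 190 [ 0.4571 -0.3763  0.044 ]
```

Emit:
jog_arm --series '[[[0,0.0353,0],[0,0,0],0.087],[[0,0.0353,0],[0,0,0],0.087],[[0,0.0303,0],[0,0,0],0.087],[[0,0,0],[0,0,0],0.087]]'

```text
time_s: 4.92
tcp_pos: [0.4617, -0.3882, 0.0481]
ee_rot: [[-0.041, -0.002, -0.999], [0.999, 0.001, -0.041], [0.001, -1.0, 0.002]]
wrist_force: [0.3, -0.5, 0.3]
gripper_width: 0.998
```

Emit:
jog_arm --series '[[[0,0.025,0],[0,0,0],0.087],[[0,0.015,0],[0,0,0],0.087],[[0,0,0],[0,0,0],0.087],[[0,0,0],[0,0,0],0.015],[[0,0,0],[0,0,0],0.015],[[0,0,0],[0,0,0],0.015],[[0,0,0],[0,0,0],0.015],[[0,0,0],[0,0,0],0.015],[[0,0,0],[0,0,0],0.015],[[0,0,0],[0,0,0],0.015]]'

```text
time_s: 6.18
tcp_pos: [0.4617, -0.3894, 0.0086]
ee_rot: [[-0.038, -0.0, -0.999], [0.999, -0.0, -0.038], [-0.0, -1.0, 0.0]]
wrist_force: [-0.4, -0.5, 0.3]
gripper_width: 0.296
```

Emit:
jog_arm --series '[[[0,-0.03,0],[0,0,0],0.015],[[0,-0.05,0],[0,0,0],0.015],[[0,-0.06,0],[0,0,0],0.015],[[0,-0.06,0],[0,0,0],0.015],[[0,-0.06,0],[0,0,0],0.015],[[0,0,0],[0,0,0],0.015],[[0,0,0],[0,0,0],0.015]]'

```text
time_s: 7.05
tcp_pos: [0.461, -0.3886, 0.2672]
ee_rot: [[-0.037, -0.002, -0.999], [0.999, 0.002, -0.037], [0.002, -1.0, 0.001]]
wrist_force: [1.1, 0.1, -1.4]
gripper_width: 0.296
```

Run:
```python
from h import *
s=sense();print(s)
im=capture("scene");cv2.imwrite("pics/s2.png",im[:,:,::-1]);im=capture("top");cv2.imwrite("pics/t2.png",im[:,:,::-1])
a=cv2.resize(cv2.imread("pics/s2.png")[200:350,230:400],None,fx=2.3,fy=2.3,interpolation=2);b=cv2.resize(cv2.imread("pics/t2.png")[110:260,290:460],None,fx=2.3,fy=2.3,interpolation=2)
cv2.imwrite("pics/st2.png",np.hstack([a,b]))
```

```text
{'time_s': 7.05, 'joints': array([-24.79775953,  18.43715415,   1.5423665 ,  -0.08229646,
       -73.24062578, -63.03061378]), 'joint_velocities': array([ 0.03719122,  1.48253079, -1.69018989,  0.04325332,  0.03009488,
        0.04035206]), 'effort': array([-1.38233736e-02, -3.95030272e+01,  2.12416846e+01,  4.87668291e+00,
        1.83209247e-02,  1.09749377e-03]), 'tcp_pos': array([ 0.46100164, -0.38855745,  0.26724237]), 'ee_rot': array([[-0.03747566, -0.00156839, -0.99929631],
       [ 0.9992949 ,  0.00223965, -0.03747912],
       [ 0.00229686, -0.99999626,  0.00148335]]), 'wrist_force': array([ 1.10566829,  0.08182416, -1.37136215]), 'moment': array([ 0.04957848, -0.11259852, -0.01896258]), 'gripper_width': 0.2964734759175515}
```

View pics/st2.png

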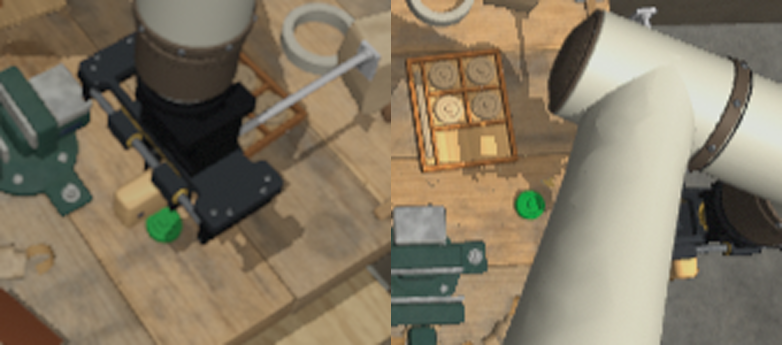

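Run:
```python
from h import *
S=Cam("scene");T=Cam("top")
a=(370/2.3+230,58/2.3+200);b=((645-391)/2.3+290,17/2.3+110)
P=tri([(S.c,S.ray(*a)),(T.c,T.ray(*b))]);print(P,S.px(P)-a,T.px(P)-b)
print("expected px foot top mid nodroop", S.px([[.457+.25,-.389+.009,.299]]),T.px([[.457+.25,-.389+.009,.299]]),a,b)
# steel masks near the expected
for n,C in (("s2",S),("t2",T)):
    im=cv2.imread(f"pics/{n}.png");u,v=C.px([[.707,-.380,.29]])[0].astype(int);c=im[v-12:v+13,u-14:u+15]
    h=cv2.cvtColor(c,cv2.COLOR_BGR2HSV);m=(h[:,:,1]<45)&(h[:,:,2]>140);print(n,u,v)
    print("\n".join("".join("#" if x else "." for x in r) for r in m))
```

```text
[ 0.70496805 -0.38235277  0.28530218] [[-0.59152265  0.2928858 ]] [[ 0.20038983 -0.54522678]]
expected px foot top mid nodroop [[391.55141399 220.71170628]] [[401.82886396 114.02691153]] (390.8695652173913, 225.2173913043478) (400.4347826086956, 117.3913043478261)
s2 390 223
.............................
.............................
.............................
.............................
.............................
.............................
............#................
...........###...............
............###..............
.............###.............
.............####............
............######...........
..........#########..........
.........######..###.........
#......######................
#....######..................
....#####....................
..######.....................
.######......................
#####........................
###..........................
##...........................
.............................
.............................
.............................
t2 400 115
.............................
.............................
.............................
.............................
.............................
.............................
.............................
.............................
.............................
.............................
.................##..........
...........########..........
...........########..........
#.............###............
###.#.........###............
######........##.............
##########....##.............
############..##.............
#################............
#################............
####################.........
######################.......
#########################....
###########################..
#############################
```

```bash
cat >> h.py <<'E'
C=np.load("chute.npz");Rc,tc=C["R"],C["t"]
Rtool=np.c_[Rc[:,1],-Rc[:,2],-Rc[:,0]]
def tcpf(xf,zf,y=0):return tc+Rc@np.array([xf-.2425,y,zf+.0086])
def chk():
    s=sense();q=Rc.T@(s["tcp_pos"]-tc);print("t",s["time_s"],"foot chute",(q+[.2425,0,-.0086]).round(4),"err deg",Ro.from_matrix(s["ee_rot"].T@Rtool).as_rotvec(degrees=True).round(2),"F",(Rc.T@s["wrist_force"]).round(1),"w",s["gripper_width"])
E
python3 - <<'E'
from h import *
print(Rtool.round(3),[tcpf(x,z).round(3) for x,z in [(-.3,.12),(-.26,.048),(-.048,.048),(-.048,.01),(-.265,.01)]])
rows(tcpf(-.30,.12),Rtool,n=9)
E
```

```text
[[-0.993 -0.049 -0.11 ]
 [ 0.121 -0.404 -0.907]
 [ 0.    -0.914  0.407]] [array([ 0.544, -0.062,  0.372]), array([ 0.545, -0.055,  0.29 ]), array([0.568, 0.137, 0.204]), array([0.566, 0.122, 0.169]), array([ 0.542, -0.075,  0.257])]
9 rows, turn [ 2.2  -8.84  1.91] now [ 0.4607 -0.3886  0.266 ]
0 [0.0359, -0.0117, -0.0105]
1 [0.0335, -0.0134, -0.0154]
2 [0.0303, -0.0151, -0.0198]
3 [0.0264, -0.0169, -0.0236]
4 [0.0219, -0.0187, -0.0266]
5 [0.017, -0.0204, -0.0289]
6 [0.0117, -0.022, -0.0303]
7 [0.0062, -0.0235, -0.0308]
8 [0.0007, -0.0248, -0.0304]
```

Emit:
jog_arm --series '[[[0.0359,-0.0117,-0.0105],[2.2,-8.84,1.91],0.015],[[0.0335,-0.0134,-0.0154],[2.2,-8.84,1.91],0.015],[[0.0303,-0.0151,-0.0198],[2.2,-8.84,1.91],0.015],[[0.0264,-0.0169,-0.0236],[2.2,-8.84,1.91],0.015],[[0.0219,-0.0187,-0.0266],[2.2,-8.84,1.91],0.015],[[0.017,-0.0204,-0.0289],[2.2,-8.84,1.91],0.015],[[0.0117,-0.022,-0.0303],[2.2,-8.84,1.91],0.015],[[0.0062,-0.0235,-0.0308],[2.2,-8.84,1.91],0.015],[[0.0007,-0.0248,-0.0304],[2.2,-8.84,1.91],0.015],[[0,0,0],[0,0,0],0.015]]'

```text
time_s: 8.4
tcp_pos: [0.5449, -0.0601, 0.3723]
ee_rot: [[-0.993, -0.046, -0.106], [0.116, -0.407, -0.906], [-0.001, -0.912, 0.41]]
wrist_force: [0.1, -1.1, -2.1]
gripper_width: 0.299
```

Run:
```python
from h import *
chk();print(sense()["joints"].round(1));rows(tcpf(-.265,.048),Rtool,n=3)
S=Cam("scene");T=Cam("top")
for n,K in (("scene",S),("top",T)):
    im=capture(n)[:,:,::-1].copy();cv2.imwrite(f"pics/{n}3.png",im)
    s=sense();q=s["tcp_pos"]+s["ee_rot"]@[0,-.0086+.0,-.2425]
    R=s["ee_rot"];hx,hy,hz=-R[:,2],R[:,0],-R[:,1];foot=s["tcp_pos"]+.2425*hx-.0086*hz
    P=[foot+.006*hx+a*hy+.04*hz for a in(-.012,.012)]+[foot+.04*hz-.05*hx];u=K.px(P);print(n,u.round(1))
    u0,v0=u[:2].mean(0).astype(int);c=im[v0-10:v0+15,u0-16:u0+20];print(u0-16,v0-10)
    h=cv2.cvtColor(c,cv2.COLOR_BGR2HSV);m=(h[:,:,1]<60)&(h[:,:,2]>120);print("\n".join("".join("#" if x else "." for x in r) for r in m))
```

```text
t 8.4 foot chute [-0.2979 -0.0009  0.1212] err deg [-0.19  0.23 -0.18] F [-0.1 -0.2 -2.4] w 0.29935478033046947
[ 22.   12.4  -3.5  21.2 -86.4 -32.3]
3 rows, turn [-0.06  0.08 -0.06] now [ 0.5449 -0.0601  0.3723]
0 [0.0003, 0.0244, -0.011]
1 [0.0003, 0.0244, -0.011]
2 [0.0003, 0.0244, -0.011]
scene [[222.5 103. ]
 [214.5 105.3]
 [225.1 108.5]]
202 94
.....................###............
....................................
....................................
....#...............................
....#...............................
....................................
....................................
....................................
....................................
....................................
....................................
....................................
....................................
....................................
....................................
....................................
......................#.............
..................##................
.....#.............###..............
...................###..............
.......
[... 460 characters left out ...]
######################............
#######################.............
#####################..#............
######################...........###
##################.#################
####################################
###############.####################
##############..###########.........
############....###########.........
###########.....###########.........
##########.........########.........
...#####.............######.........
.......................####.........
##..................................
.#..................................
....................................
....................................
....................................
....................................
```

Run:
```python
from h import *
s=sense();R=s["ee_rot"];hx,hy,hz=-R[:,2],R[:,0],-R[:,1];foot=s["tcp_pos"]+.2425*hx-.0086*hz
o=[]
for n,x0,y0 in (("scene",190,85),("top",165,140)):
    K=Cam(n);im=cv2.resize(cv2.imread(f"pics/{n}3.png")[y0:y0+62,x0:x0+62],None,fx=6.4,fy=6.4,interpolation=cv2.INTER_CUBIC)
    for P in [foot+.012*hy,foot-.012*hy,foot+.04*hz+.006*hx-.012*hy,foot+.04*hz+.006*hx+.012*hy,foot+.04*hz-.05*hx,foot+.04*hz-.1*hx]:
        u=((K.px(P)[0]-[x0,y0]+.5)*6.4).astype(int);cv2.circle(im,tuple(u.tolist()),3,(0,0,255),-1)
    o.append(im)
cv2.imwrite("pics/m3.png",np.hstack(o))
```

```text
(no output)
```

View pics/m3.png

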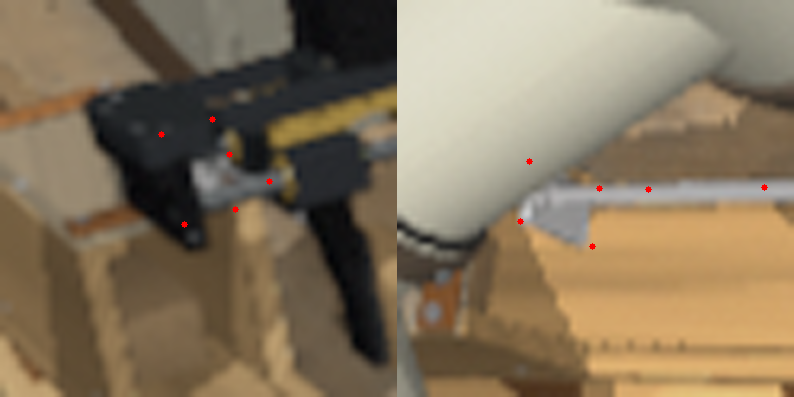

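Emit:
jog_arm --series '[[[-0.0005,0.0244,-0.011],[0,0,0],0.015],[[-0.0005,0.0244,-0.011],[0,0,0],0.015],[[0,0.0244,-0.011],[0,0,0],0.015],[[0,0,0],[0,0,0],0.015],[[0,0,0],[0,0,0],0.015]]'

```text
time_s: 9.12
tcp_pos: [0.546, -0.0634, 0.2946]
ee_rot: [[-0.993, -0.045, -0.113], [0.122, -0.406, -0.906], [-0.005, -0.913, 0.409]]
wrist_force: [0.1, 0.0, -3.0]
gripper_width: 0.295
```

Run:
```python
from h import *
chk();rows(tcpf(-.048,.048),Rtool,n=8)
```

```text
t 9.125 foot chute [-0.2691 -0.0024  0.0489] err deg [-0.13 -0.18 -0.24] F [ 1.3 -0.1 -2.7] w 0.2953421635964328
8 rows, turn [-0.02 -0.02 -0.03] now [ 0.546  -0.0634  0.2946]
0 [0.0004, 0.0, -0.0276]
1 [0.0004, 0.0001, -0.0276]
2 [0.0004, 0.0001, -0.0276]
3 [0.0004, 0.0001, -0.0276]
4 [0.0003, 0.0001, -0.0276]
5 [0.0003, 0.0001, -0.0276]
6 [0.0003, 0.0001, -0.0276]
7 [0.0003, 0.0001, -0.0276]
```

Emit:
jog_arm --series '[[[0.0004,0,-0.0276],[0,0,0],0.015],[[0.0004,0,-0.0276],[0,0,0],0.015],[[0.0004,0,-0.0276],[0,0,0],0.015],[[0.0004,0,-0.0276],[0,0,0],0.015],[[0,0,0],[0,0,0],0.015]]'

```text
time_s: 9.75
tcp_pos: [0.5568, 0.0391, 0.2482]
ee_rot: [[-0.993, -0.045, -0.11], [0.119, -0.406, -0.906], [-0.004, -0.913, 0.409]]
wrist_force: [-0.5, -1.2, -1.5]
gripper_width: 0.296
```

Run:
```python
from h import *
chk();rows(tcpf(-.048,.048),Rtool,n=4)
```

```text
t 9.75 foot chute [-0.1562 -0.0008  0.0484] err deg [-0.13  0.01 -0.23] F [-0.5  0.3 -1.9] w 0.2961485274933265
4 rows, turn [-0.03  0.   -0.06] now [0.5568 0.0391 0.2482]
0 [0.0002, 0.0, -0.027]
1 [0.0002, 0.0001, -0.027]
2 [0.0002, 0.0001, -0.027]
3 [0.0002, 0.0001, -0.027]
```

No contact so far. Continue in, then lower.

Emit:
jog_arm --series '[[[0.0002,0,-0.027],[0,0,0],0.015],[[0.0002,0,-0.027],[0,0,0],0.015],[[0.0002,0,-0.027],[0,0,0],0.015],[[0.0002,0,-0.027],[0,0,0],0.015],[[0,0,0],[0,0,0],0.015],[[0,0,0],[0,0,0],0.015]]'

```text
time_s: 10.5
tcp_pos: [0.5676, 0.1358, 0.2043]
ee_rot: [[-0.993, -0.046, -0.111], [0.12, -0.407, -0.906], [-0.004, -0.912, 0.409]]
wrist_force: [0.5, -1.1, -1.3]
gripper_width: 0.297
```

Run:
```python
from h import *
chk();rows(tcpf(-.048,.010),Rtool,n=4)
```

```text
t 10.5 foot chute [-0.0494  0.0002  0.0478] err deg [-0.16 -0.06 -0.19] F [-0.4 -0.6 -1.6] w 0.2967293821605925
4 rows, turn [-0.04 -0.02 -0.05] now [0.5676 0.1358 0.2043]
0 [-0.0, 0.0095, -0.0004]
1 [-0.0, 0.0095, -0.0004]
2 [-0.0, 0.0095, -0.0004]
3 [-0.0, 0.0095, -0.0004]
```

Emit:
jog_arm --series '[[[0,0.0095,-0.0004],[0,0,0],0.015],[[0,0.0095,-0.0004],[0,0,0],0.015],[[0,0.0095,-0.0004],[0,0,0],0.015],[[0,0.0095,-0.0004],[0,0,0],0.015],[[0,0,0],[0,0,0],0.015],[[0,0,0],[0,0,0],0.015]]'

```text
time_s: 11.25
tcp_pos: [0.5663, 0.1215, 0.1694]
ee_rot: [[-0.993, -0.045, -0.112], [0.121, -0.406, -0.906], [-0.004, -0.913, 0.409]]
wrist_force: [0.1, 0.6, -1.9]
gripper_width: 0.299
```

Run:
```python
from h import *
chk();print(sense()["moment"]);rows(tcpf(-.265,.010),Rtool,n=10)
```

```text
t 11.25 foot chute [-0.0483 -0.0003  0.0101] err deg [-0.11 -0.1  -0.23] F [ 1.3  0.  -1.5] w 0.29850919519246605
[ 1.15130646 -0.16320867  0.01686407]
10 rows, turn [-0.01 -0.01 -0.02] now [0.5663 0.1215 0.1694]
0 [-0.0, 0.0001, 0.0217]
1 [-0.0, 0.0001, 0.0217]
2 [-0.0, 0.0, 0.0217]
3 [0.0, 0.0, 0.0217]
4 [0.0, 0.0, 0.0217]
5 [0.0, 0.0, 0.0217]
6 [0.0, 0.0, 0.0217]
7 [0.0, 0.0, 0.0217]
8 [0.0, 0.0, 0.0217]
9 [0.0, 0.0, 0.0217]
```

Emit:
jog_arm --series '[[[0,0,0.01],[0,0,0],0.015],[[0,0,0.015],[0,0,0],0.015],[[0,0,0.015],[0,0,0],0.015],[[0,0,0.015],[0,0,0],0.015],[[0,0,0],[0,0,0],0.015]]'

```text
time_s: 11.88
tcp_pos: [0.5598, 0.0703, 0.1926]
ee_rot: [[-0.992, -0.046, -0.114], [0.122, -0.406, -0.906], [-0.005, -0.913, 0.408]]
wrist_force: [0.4, 0.1, -2.1]
gripper_width: 0.296
```

Run:
```python
from h import *
chk();print(sense()["moment"]);rows(tcpf(-.265,.010),Rtool,n=8)
```

```text
t 11.875 foot chute [-0.1049  0.      0.0103] err deg [-0.1  -0.21 -0.21] F [ 1.  -0.3 -1.9] w 0.29581086133048834
[ 1.19027845 -0.16378484  0.01132158]
8 rows, turn [-0.01 -0.03 -0.03] now [0.5598 0.0703 0.1926]
0 [-0.0001, 0.0001, 0.02]
1 [-0.0001, 0.0001, 0.02]
2 [-0.0001, 0.0001, 0.02]
3 [-0.0001, 0.0001, 0.02]
4 [-0.0, 0.0001, 0.02]
5 [-0.0, 0.0001, 0.02]
6 [-0.0, 0.0001, 0.02]
7 [-0.0, 0.0, 0.02]
```

Emit:
jog_arm --series '[[[0,0,0.02],[0,0,0],0.015],[[0,0,0.02],[0,0,0],0.015],[[0,0,0.02],[0,0,0],0.015],[[0,0,0.02],[0,0,0],0.015],[[0,0,0.02],[0,0,0],0.015],[[0,0,0.02],[0,0,0],0.015],[[0,0,0.02],[0,0,0],0.015],[[0,0,0.02],[0,0,0],0.015],[[0,0,0],[0,0,0],0.015],[[0,0,0],[0,0,0],0.015]]'

```text
time_s: 13.12
tcp_pos: [0.5419, -0.0735, 0.257]
ee_rot: [[-0.993, -0.046, -0.112], [0.121, -0.406, -0.906], [-0.004, -0.913, 0.409]]
wrist_force: [0.2, -0.1, -2.0]
gripper_width: 0.296
```

Run:
```python
from h import *
chk();print(sense()["moment"])
o=[]
for n in ("top","scene"):
    K=Cam(n);im=capture(n)[:,:,::-1].copy();cv2.imwrite(f"pics/{n}4.png",im)
    c=K.px((np.array([[-315,0,35],[-365,-22,35],[-365,22,35],[-265,-22,35],[-265,22,35],[-380,0,0],[-290,0,35],[-340,0,35],[-365,0,17]])/1e3)@Rc.T+tc).round().astype(int)
    a=cv2.imread(f"pics/{n}0.png");print(n,[(q.tolist(),a[q[1],q[0]].tolist(),im[q[1],q[0]].tolist()) for q in c])
```

```text
t 13.125 foot chute [-0.2635  0.0004  0.0102] err deg [-0.13 -0.1  -0.18] F [ 0.7 -0.2 -1.9] w 0.2963514584468837
[ 1.12971886 -0.20237279  0.0631291 ]
top [([217, 181], [99, 153, 196], [152, 155, 157]), ([234, 173], [107, 170, 215], [61, 73, 82]), ([232, 189], [109, 170, 216], [69, 96, 119]), ([203, 174], [106, 164, 210], [201, 219, 222]), ([201, 189], [108, 167, 213], [153, 170, 173]), ([244, 184], [111, 174, 219], [82, 127, 160]), ([209, 181], [99, 153, 196], [164, 181, 185]), ([225, 181], [99, 154, 199], [173, 174, 175]), ([236, 183], [106, 164, 211], [86, 121, 150])]
scene [([230, 148], [92, 131, 160], [44, 70, 81]), ([243, 151], [95, 136, 164], [45, 42, 40]), ([228, 155], [85, 124, 151], [82, 92, 100]), ([231, 141], [74, 108, 132], [55, 70, 83]), ([217, 145], [70, 103, 126], [41, 39, 36]), ([240, 166], [109, 152, 177], [78, 114, 139]), ([227, 145], [93, 133, 160], [39, 36, 34]), ([233, 150], [92, 132, 160], [22, 20, 18]), ([237, 159], [88, 126, 154], [94, 128, 154])]
```

Run:
```python
from h import *
im=cv2.imread("pics/top4.png").astype(int)
print("top B/R ratio*10 (lum/26) cols 190..252")
for v in range(160,204,2):print(v," ".join(f"{min(9,im[v,u,0]*10//max(1,im[v,u,2]))}{chr(97+min(9,im[v,u].sum()//77))}" for u in range(190,252,2)))
```

```text
top B/R ratio*10 (lum/26) cols 190..252
160 8h 8i 8i 9i 9i 9i 9i 9i 9i 8h 8e 8e 8e 8e 8f 8f 8f 8f 8f 8f 8f 8g 8g 8g 8g 8g 8g 8g 8g 8g 8g
162 8i 8i 9i 9i 9i 9i 9i 9i 9i 9i 9i 8h 8g 8f 8e 8e 8f 8f 8f 8f 8f 8f 8f 8g 8g 8g 8g 8g 8g 8g 8g
164 9i 9i 9i 9i 9i 9i 9i 9i 9i 9i 9i 9i 9i 9i 8h 8h 8h 8g 8g 8f 8f 8f 8f 8f 8g 8g 8g 8g 8g 8g 8g
166 9i 9i 9i 9i 9i 9i 9i 9i 9i 9i 9i 9i 9i 8i 8i 8h 8h 8h 8h 8g 8f 8f 8f 8f 8f 8f 8g 8g 8g 8g 7e
168 9i 9i 9i 9i 9i 9i 9i 9i 9i 9i 9i 9i 8i 8i 8h 8h 8h 8h 8g 8g 8f 8f 8f 8f 8f 8f 8f 8f 8f 7e 7c
170 9i 9i 9i 9i 9i 9i 9i 9i 9i 9i 9i 8i 8i 8h 8h 8h 8h 8g 8g 8f 8e 9e 8e 8f 8f 8f 8f 8e 7d 7c 7c
172 9i 9i 9i 9i 9i 9i 9i 9i 9i 9i 8i 8h 8h 8h 8h 8g 8g 8g 8f 7e 7d 8d 8d 8e 8e 7d 7d 7c 7c 7c 7c
174 9i 9i 9i 9i 9i 9i 9i 9i 8i 8i 8h 8h 8h 8h 8g 8g 8f 8f 6f 5f 5f 5e 6d 6c 7c 7c 9d 7c 7c 7c 7c
176 9i 9i 9i 9i 9i 9i 9i 8i 8i 8h 8h 8h 8h 8g 8g 8f 8e 5f 5f 5f 5f 5f 5f 5e 5d 5d 7b 7b 7c 7c 7c
178 9i 9i 9i 9i 9i 9i 8i 8h 8h 8h 8h 8h 8g 8g 8f 8e 5f 5e 5f 5e 5e 5f 5e 5d 5d 4f 5f 5d 7b 7b 7c
180 9i 9i 9i 9i 8i 8i 8h 8h 8h 8h 8g 8g 8g 8f 9f 9g 9g 9g 9g 9g 9g 9g 9g 9g 9g 9g 9g 9g 9g
[... 373 characters left out ...]
 5e 5e 5e 5e 5e 6f 6f
190 8h 8h 8h 8h 8g 8g 8f 8e 5f 5d 5e 5e 5e 5e 5e 5e 5e 5e 5d 5d 5d 5d 5d 5e 5f 5e 5e 5e 5e 5f 5f
192 8f 8h 8h 8g 8g 8f 7f 5g 5g 5g 5g 5g 5g 5g 5g 5g 5g 5g 5g 5g 5g 5g 5g 5g 5e 5e 5e 5e 6e 5f 5f
194 8e 8d 8f 8g 8f 8d 5f 5f 5f 5f 5f 4f 5f 5f 5e 5f 5f 5e 5f 5f 5f 5f 5f 5f 5f 5e 5e 5e 5e 5f 5f
196 7d 8e 9e 9b 9c 5e 5g 5g 5g 5g 5g 5g 5g 5g 5g 5g 5g 5g 5g 5g 5g 5g 5g 4g 5g 5g 5e 5e 5e 5f 5f
198 7c 7c 7c 7d 6c 5f 5f 5g 5g 5g 5g 5g 5f 5g 5g 5g 5g 5g 5g 5g 5g 5g 5g 5g 5g 5g 5g 5g 5f 5f 5f
200 7c 9d 9c 6c 5e 5e 5g 5g 5g 5g 5g 5g 5g 5g 5g 5g 5g 5g 4d 4d 4d 4d 4d 6e 5f 5f 5f 5f 5f 5f 5g
202 8f 6c 5e 5e 5e 5e 5g 5g 5g 5g 5g 5g 5h 5h 5h 5h 5h 5h 4d 3c 3c 3c 3c 3c 5g 5g 5g 5h 5g 5g 5f
```

Emit:
jog_arm --series '[[[0,0,-0.004],[0,0,0],0.015],[[0,-0.02,0],[0,0,0],0.015],[[0,-0.03,0],[0,0,0],0.015],[[0,-0.03,0],[0,0,0],0.015],[[0,-0.04,0],[0,0,0],0.015],[[0,0,0],[0,0,0],0.015]]'

```text
time_s: 13.98
tcp_pos: [0.5495, -0.0193, 0.3675]
ee_rot: [[-0.993, -0.039, -0.112], [0.119, -0.405, -0.907], [-0.01, -0.914, 0.406]]
wrist_force: [0.0, -1.3, -2.1]
gripper_width: 0.298
```

Run:
```python
from h import *
chk();rows([.4617,-.388,.28],down(-177.85),n=10)
```

```text
t 13.975 foot chute [-0.2584 -0.0006  0.1335] err deg [ 0.02 -0.11 -0.56] F [-0.3 -0.2 -2.4] w 0.29758423377800075
10 rows, turn [-1.94  7.97 -1.74] now [ 0.5495 -0.0193  0.3675]
0 [0.0044, 0.0233, 0.0309]
1 [-0.0006, 0.0223, 0.0319]
2 [-0.0058, 0.0211, 0.0322]
3 [-0.0108, 0.0197, 0.0317]
4 [-0.0157, 0.0183, 0.0305]
5 [-0.0204, 0.0167, 0.0286]
6 [-0.0247, 0.0151, 0.026]
7 [-0.0285, 0.0135, 0.0228]
8 [-0.0318, 0.0118, 0.019]
9 [-0.0345, 0.0103, 0.0148]
```

Emit:
jog_arm --series '[[[0.0044,0.0233,0.0309],[-1.94,7.97,-1.74],0.015],[[-0.0006,0.0223,0.0319],[-1.94,7.97,-1.74],0.015],[[-0.0058,0.0211,0.0322],[-1.94,7.97,-1.74],0.015],[[-0.0108,0.0197,0.0317],[-1.94,7.97,-1.74],0.015],[[-0.0157,0.0183,0.0305],[-1.94,7.97,-1.74],0.015],[[-0.0204,0.0167,0.0286],[-1.94,7.97,-1.74],0.015],[[-0.0247,0.0151,0.026],[-1.94,7.97,-1.74],0.015],[[-0.0285,0.0135,0.0228],[-1.94,7.97,-1.74],0.015],[[-0.0318,0.0118,0.019],[-1.94,7.97,-1.74],0.015],[[-0.0345,0.0103,0.0148],[-1.94,7.97,-1.74],0.015]]'

```text
time_s: 15.22
tcp_pos: [0.4577, -0.3903, 0.2766]
ee_rot: [[-0.03, -0.008, -1.0], [1.0, 0.001, -0.03], [0.001, -1.0, 0.008]]
wrist_force: [-0.2, -0.6, -2.9]
gripper_width: 0.295
```

Emit:
jog_arm --series '[[[0,0,0],[0,0,0],0.015],[[0,0,0],[0,0,0],0.015]]'

```text
time_s: 15.48
tcp_pos: [0.4581, -0.3893, 0.2774]
ee_rot: [[-0.035, -0.009, -0.999], [0.999, -0.001, -0.035], [-0.001, -1.0, 0.009]]
wrist_force: [-0.7, 0.5, -2.1]
gripper_width: 0.298
```

Run:
```python
from h import *
rows([.4617,-.389,.0110],down(-177.85),n=6)
for n in ("top","scene"):cv2.imwrite(f"pics/{n}5.png",capture(n)[:,:,::-1])
for n in ("top","scene"):
    a=cv2.imread(f"pics/{n}0.png").astype(int);im=cv2.imread(f"pics/{n}5.png").astype(int);K=Cam(n)
    u=K.px((np.array([[-315,0,20]])/1e3)@Rc.T+tc)[0].astype(int);print(n,u)
    d=np.abs(im-a).sum(2)
    for v in range(u[1]-22,u[1]+26,2):print(v," ".join(f"{min(9,d[v,x]//12)}{chr(97+im[v,x].sum()//60)}" for x in range(u[0]-34,u[0]+36,2)))
```

```text
6 rows, turn [-0.08 -0.03 -0.01] now [ 0.4581 -0.3893  0.2774]
0 [0.0001, 0.0444, -0.001]
1 [0.0001, 0.0444, -0.0009]
2 [0.0001, 0.0444, -0.0009]
3 [0.0, 0.0444, -0.0008]
4 [0.0, 0.0444, -0.0007]
5 [0.0, 0.0444, -0.0007]
top [219 182]
160 0e 0e 0f 0e 0e 0h 0h 0f 0g 0f 0f 0f 0f 0e 0e 0e 0e 0e 0f 0e 0e 0f 1f 0f 0f 0e 0e 0h 0h 0h 0g 0g 0h 0g 6f
162 0e 0e 0f 0e 0e 0f 0f 0e 0e 0e 0e 0e 0e 0e 0f 0e 0e 0e 0f 0f 0e 0e 0f 0e 0f 0e 1e 0h 0h 0h 0h 0h 0h 0h 9f
164 0g 0f 0e 0e 0e 0e 0e 0e 0e 0e 0e 0e 0e 0e 0e 1e 0f 0e 0f 0e 0e 0e 0e 0f 0f 0g 0e 0h 0h 0h 0h 0h 0h 9f 9e
166 0g 0g 1g 0f 0f 0e 0f 1e 0e 0e 0e 0e 0e 0e 0e 0e 0e 0e 0e 0e 0e 0e 0e 0e 0f 0e 1h 0h 0h 0h 0h 0h 6f 9f 9f
168 0e 0f 0g 0g 0g 1g 0f 0g 0f 0f 0f 0g 0h 0h 0g 0g 0h 0h 0g 1g 0h 0h 0h 0h 0g 0g 0h 1h 0h 0h 0h 2g 9e 9e 9e
170 0e 0e 0e 0f 1g 1g 0f 0i 0i 0i 6h 7g 0i 7g 0i 7g 7g 7g 7g 6h 7g 7g 7g 7g 0i 0i 0i 0i 0i 1i 0i 0h 7e 9e 9e
172 0f 0f 0f 0f 0f 0f 0f 0h 0h 9e 9f 9f 9f 9f 9f 9f 9f 9f 9f 9f 7f 7f 6f 8g 8g 8g 1h 0h 0h 0h 0h 0h 9e 9e 9e
174 1i 0i 1h 0h 0h 0h 0h 0h 0h 9f 9g 8g 8g 8g 9g 8g 7g 5g 6g 6g 5h 4h 4h 4h 4h 9g 9g 3h 0h 0h 0h 0g 9e
[... 3682 characters left out ...]
f 3f 1g 0g 0g 0g 0h 1h 0h 0h 0g 0g 0f 0g 0g 0g
166 0f 0g 0f 0h 0h 0e 3d 2d 1d 0e 0f 0f 0e 0f 0g 0g 0g 1g 1g 0g 0g 0g 0h 0h 0h 0h 0h 0h 0g 0f 0f 0f 0g 0g 0g
168 0f 0g 0g 2f 9f 9e 4c 2d 2d 0e 0f 5f 2e 0f 0f 0h 0h 0g 0g 0h 0h 0h 0h 0g 0g 0g 0e 0d 0e 0e 0f 0f 1g 0g 0g
170 0f 1f 1g 4e 9f 9f 5d 2d 2d 0e 8f 9f 7e 0d 0f 0g 0h 0h 0h 0h 0h 0h 0g 0e 0c 0d 0d 0d 0e 0e 0e 0f 0g 0g 0g
172 0f 3e 8d 9e 8e 9f 9e 2d 4d 9e 9f 9f 7e 0d 0e 0g 0h 0h 0h 0g 0e 0e 0e 0e 0d 0d 0d 0d 0e 0e 0e 0e 0f 0g 1g
174 8d 8d 8d 8d 7d 9e 9f 9f 9e 9f 9f 9f 8e 0d 0e 0e 0g 0e 0e 0e 0e 0e 0e 0e 0d 0d 0d 0d 0e 0e 0e 0e 0e 0f 0g
176 8d 8d 8d 8d 8e 8e 9f 9f 9e 9e 9f 9f 8e 0d 0e 0e 0d 0e 0e 0e 0e 0e 0d 0d 0d 0d 0d 0d 0e 0e 0e 0e 0e 0e 0f
```

Emit:
jog_arm --series '[[[0,0.0444,-0.001],[-0.08,0,0],0.015],[[0,0.0444,-0.001],[-0.08,0,0],0.015],[[0,0.0444,-0.001],[-0.08,0,0],0.015],[[0,0.0444,-0.001],[-0.08,0,0],0.015],[[0,0.0444,0],[-0.08,0,0],0.015],[[0,0.02,0],[-0.08,0,0],0.015],[[0,0.012,0],[0,0,0],0.015],[[0,0,0],[0,0,0],0.015],[[0,0,0],[0,0,0],0.015]]'

```text
time_s: 16.7
tcp_pos: [0.463, -0.3902, 0.0259]
ee_rot: [[-0.035, 0.004, -0.999], [0.999, -0.003, -0.035], [-0.003, -1.0, -0.004]]
wrist_force: [0.0, -0.4, -2.6]
gripper_width: 0.295
```

Emit:
jog_arm --series '[[[0,0.007,0],[0,0,0],0.015],[[0,0.006,0],[0,0,0],0.015],[[0,0,0],[0,0,0],0.015],[[0,0,0],[0,0,0],0.015]]'

```text
time_s: 17.2
tcp_pos: [0.4619, -0.3901, 0.0115]
ee_rot: [[-0.034, 0.002, -0.999], [0.999, -0.002, -0.034], [-0.002, -1.0, -0.002]]
wrist_force: [-0.4, -0.2, -2.0]
gripper_width: 0.295
```

Emit:
jog_arm --series '[[[0,0.0025,0],[0,0,0],0.015],[[0,0,0],[0,0,0],0.015],[[0,0,0],[0,0,0],0.04],[[0,0,0],[0,0,0],0.087],[[0,0,0],[0,0,0],0.087],[[0,0,0],[0,0,0],0.087],[[0,0,0],[0,0,0],0.087]]'

```text
time_s: 18.08
tcp_pos: [0.4619, -0.3901, 0.0091]
ee_rot: [[-0.034, 0.002, -0.999], [0.999, -0.002, -0.034], [-0.002, -1.0, -0.002]]
wrist_force: [-0.1, -0.6, 0.6]
gripper_width: 0.778
```

Emit:
jog_arm --series '[[[0,-0.04,0],[0,0,0],0.087],[[0,-0.06,0],[0,0,0],0.087],[[0,-0.06,0],[0,0,0],0.087],[[0,-0.06,0],[0,0,0],0.087],[[0,-0.06,0],[0,0,0],0.087],[[0,0,0],[0,0,0],0.087]]'

```text
time_s: 18.82
tcp_pos: [0.4632, -0.391, 0.2957]
ee_rot: [[-0.035, 0.013, -0.999], [0.999, -0.009, -0.035], [-0.009, -1.0, -0.013]]
wrist_force: [-0.0, -0.4, -1.2]
gripper_width: 0.999
```

Run:
```python
from h import *
s=sense();print(s["time_s"],s["wrist_force"],s["gripper_width"])
# blank grasp hover: TCP 60mm above grasp height
def tb(x,z):return tc+Rc@np.array([x,0,z])
print(tb(-.315,.014),tb(-.315,.09))
rows(tb(-.315,.11),Rtool,n=9)
```

```text
18.825 [-0.03975299 -0.41237965 -1.20076139] 0.9993386347543386
[0.56313831 0.09768337 0.17491168] [0.56687001 0.12836928 0.24434113]
9 rows, turn [ 2.23 -8.89  1.78] now [ 0.4632 -0.391   0.2957]
0 [0.0582, 0.0033, -0.0136]
1 [0.0555, 0.0008, -0.0225]
2 [0.0513, -0.0019, -0.0308]
3 [0.0458, -0.0047, -0.0382]
4 [0.0392, -0.0077, -0.0446]
5 [0.0316, -0.0106, -0.0497]
6 [0.0232, -0.0135, -0.0535]
7 [0.0142, -0.0162, -0.0559]
8 [0.0049, -0.0187, -0.0567]
```

Emit:
jog_arm --series '[[[0.0582,0.0033,-0.0136],[2.23,-8.89,1.78],0.087],[[0.0555,0.0008,-0.0225],[2.23,-8.89,1.78],0.087],[[0.0513,-0.0019,-0.0308],[2.23,-8.89,1.78],0.087],[[0.0458,-0.0047,-0.0382],[2.23,-8.89,1.78],0.087],[[0.0392,-0.0077,-0.0446],[2.23,-8.89,1.78],0.087],[[0.0316,-0.0106,-0.0497],[2.23,-8.89,1.78],0.087],[[0.0232,-0.0135,-0.0535],[2.23,-8.89,1.78],0.087],[[0.0142,-0.0162,-0.0559],[2.23,-8.89,1.78],0.087],[[0.0049,-0.0187,-0.0567],[2.23,-8.89,1.78],0.087],[[0,0,0],[0,0,0],0.087]]'

```text
time_s: 20.08
tcp_pos: [0.5655, 0.1423, 0.2558]
ee_rot: [[-0.993, -0.06, -0.099], [0.115, -0.4, -0.909], [0.015, -0.915, 0.404]]
wrist_force: [-0.5, -0.8, -1.0]
gripper_width: 0.996
```

Run:
```python
from h import *
def tb(x,z):return tc+Rc@np.array([x,0,z])
chk();rows(tb(-.315,.05),Rtool,n=2)
i=camera_info("wrist");im=capture("wrist")[:,:,::-1].copy();cv2.imwrite("pics/w6.png",im);W=Cam("w",i)
q=W.px((np.array([[-365,-22,35],[-365,22,35],[-365,-22,0],[-365,22,0],[-390,-45,8],[-390,45,8]])/1e3)@Rc.T+tc);print(q.round())
```

```text
t 20.075 foot chute [-0.0647  0.003   0.0974] err deg [0.17 0.67 0.65] F [-0.4  0.4 -1.3] w 0.9960392296128653
2 rows, turn [0.09 0.34 0.32] now [0.5655 0.1423 0.2558]
0 [-0.0018, 0.028, 0.004]
1 [-0.0017, 0.028, 0.004]
[[225. 135.]
 [277. 135.]
 [229. 133.]
 [274. 134.]
 [202. 105.]
 [300. 107.]]
```

Run:
```python
from h import *
im=cv2.imread("pics/w6.png").astype(int)
for v in (120,150,180):print(v,[(u,im[v,u].tolist()) for u in range(196,306,5)])
print([(v,im[v,252].tolist()) for v in range(100,200,4)])
```

```text
120 [(196, [146, 187, 223]), (201, [141, 183, 218]), (206, [152, 215, 242]), (211, [158, 221, 245]), (216, [132, 188, 229]), (221, [155, 218, 243]), (226, [154, 218, 243]), (231, [150, 214, 242]), (236, [154, 217, 243]), (241, [151, 215, 242]), (246, [141, 200, 236]), (251, [157, 220, 244]), (256, [159, 223, 245]), (261, [157, 220, 244]), (266, [160, 222, 245]), (271, [152, 215, 242]), (276, [157, 220, 244]), (281, [158, 220, 244]), (286, [93, 129, 163]), (291, [153, 216, 243]), (296, [160, 223, 245]), (301, [59, 65, 47])]
150 [(196, [141, 177, 212]), (201, [135, 164, 191]), (206, [150, 214, 242]), (211, [159, 222, 244]), (216, [113, 159, 201]), (221, [114, 160, 202]), (226, [150, 198, 232]), (231, [145, 194, 229]), (236, [149, 200, 234]), (241, [152, 202, 234]), (246, [150, 201, 234]), (251, [154, 207, 236]), (256, [143, 190, 227]), (261, [149, 199, 234]), (266, [148, 198, 233]), (271, [158, 210, 238]), (276, [161, 222, 245]), (281, [138, 196, 233]), (286, [119, 168, 212]), (291, [154, 217, 243]), (296, [155, 219, 243]), (301, [140, 189, 228])]
180 [(196, [150, 184, 218]), (201, [13
[... 394 characters left out ...]
]), (286, [143, 203, 237]), (291, [159, 222, 245]), (296, [147, 194, 228]), (301, [137, 172, 207])]
[(100, [140, 192, 230]), (104, [145, 198, 234]), (108, [141, 191, 229]), (112, [164, 226, 245]), (116, [158, 221, 244]), (120, [157, 221, 244]), (124, [158, 221, 244]), (128, [158, 221, 244]), (132, [157, 220, 244]), (136, [155, 207, 238]), (140, [144, 194, 230]), (144, [153, 204, 235]), (148, [154, 208, 237]), (152, [150, 200, 234]), (156, [150, 200, 233]), (160, [147, 195, 231]), (164, [148, 196, 231]), (168, [145, 193, 229]), (172, [142, 188, 226]), (176, [143, 190, 227]), (180, [141, 188, 226]), (184, [134, 181, 222]), (188, [129, 175, 217]), (192, [124, 167, 210]), (196, [128, 173, 215])]
```

Emit:
jog_arm --series '[[[-0.0018,0.028,0.003],[0.09,0.34,0.32],0.087],[[-0.0017,0.028,0.003],[0.09,0.34,0.32],0.087],[[0,0.018,0],[0,0,0],0.087],[[0,0,0],[0,0,0],0.087],[[0,0,0],[0,0,0],0.087]]'

```text
time_s: 20.75
tcp_pos: [0.5649, 0.1024, 0.1942]
ee_rot: [[-0.992, -0.048, -0.119], [0.128, -0.401, -0.907], [-0.004, -0.915, 0.404]]
wrist_force: [1.1, -0.3, -0.3]
gripper_width: 1.002
```

Run:
```python
from h import *
def tb(x,z):return tc+Rc@np.array([x,0,z])
chk();s=sense();print("tcp chute",Rc.T@(s["tcp_pos"]-tc));rows(tb(-.315,.015),Rtool,n=2)
```

```text
t 20.75 foot chute [-0.0759 -0.0012  0.025 ] err deg [ 0.18 -0.51 -0.05] F [-0.  -1.2 -0.3] w 1.0024271666291766
tcp chute [-0.31841607 -0.00116652  0.03359429]
2 rows, turn [ 0.09 -0.25 -0.03] now [0.5649 0.1024 0.1942]
0 [0.0006, 0.0093, -0.0017]
1 [0.0006, 0.0093, -0.0017]
```

Emit:
jog_arm --series '[[[0,0.0093,-0.0017],[0.09,-0.25,0],0.087],[[0,0.0093,-0.0017],[0.09,-0.25,0],0.087],[[0,0,0],[0,0,0],0.087],[[0,0,0],[0,0,0],0.03],[[0,0,0],[0,0,0],0.03],[[0,0,0],[0,0,0],0.03],[[0,0,0],[0,0,0],0.03],[[0,0,0],[0,0,0],0.03],[[0,0,0],[0,0,0],0.03]]'

```text
time_s: 21.88
tcp_pos: [0.5641, 0.0985, 0.175]
ee_rot: [[-0.993, -0.049, -0.109], [0.119, -0.404, -0.907], [0.0, -0.913, 0.407]]
wrist_force: [-0.3, -0.0, 0.9]
gripper_width: 0.514
```

Run:
```python
from h import *
chk();s=sense();print("tcp chute",Rc.T@(s["tcp_pos"]-tc))
# tray from the w2 picture: orange rim sub-pixel edges
W=Cam("w",np.load("w2.npy",allow_pickle=True).item());im=cv2.imread("pics/w2.png")
hsv=cv2.cvtColor(im,cv2.COLOR_BGR2HSV);m=((hsv[:,:,0]<14)&(hsv[:,:,1]>115)).astype(np.uint8);
for v in range(150,232,1):print(v,"".join("#" if x else "." for x in m[v,134:244]))
```

```text
t 21.875 foot chute [-0.0717 -0.0008  0.0059] err deg [-0.03  0.08 -0.03] F [-0.4  0.2  0.8] w 0.5137827637067006
tcp chute [-0.31418356 -0.00083731  0.01445973]
150 ..............................................................................................................
151 ..............................................................................................................
152 ..............................................................................................................
153 ..............................................................................................................
154 ..............................................................................................................
155 ..............................................................................................................
156 ..............................................................................................##..............
157 ..................................................................................##########..###.............
158 ..............
[... 7791 characters left out ...]
...##.....
226 ................######...........................................#####################################.#......
227 .................#####.................................###############################################........
228 .................#####................................################.################.....##...#............
229 .................#####...............................######..##..##.......##....#####.........................
230 ..................#.########.........................##.##...##......####.....................................
231 .................#..######............................#...#.##................................................
```

Emit:
jog_arm --series '[[[0,-0.02,0],[0,0,0],0.03],[[0,-0.03,0],[0,0,0],0.03],[[0,-0.04,0],[0,0,0],0.03],[[0,0,0],[0,0,0],0.03]]'

```text
time_s: 22.38
tcp_pos: [0.5698, 0.1364, 0.2597]
ee_rot: [[-0.993, -0.044, -0.11], [0.118, -0.401, -0.908], [-0.005, -0.915, 0.404]]
wrist_force: [-0.5, -0.3, -1.7]
gripper_width: 0.516
```

Run:
```python
from h import *
s=sense();print(s["gripper_width"],s["wrist_force"]);rows([.63,-.13,.27],down(-84.5),n=7)
```

```text
0.5157270222078788 [-0.51980226 -0.25985476 -1.72016875]
7 rows, turn [-3.39 -1.74  0.33] now [0.5698 0.1364 0.2597]
0 [-0.013, 0.0136, 0.0342]
1 [-0.0119, 0.0116, 0.0353]
2 [-0.0108, 0.0095, 0.0363]
3 [-0.0096, 0.0074, 0.0371]
4 [-0.0084, 0.0052, 0.0378]
5 [-0.0073, 0.003, 0.0382]
6 [-0.0061, 0.0008, 0.0386]
```

Emit:
jog_arm --series '[[[-0.013,0.0136,0.0342],[-3.39,-1.74,0.33],0.03],[[-0.0119,0.0116,0.0353],[-3.39,-1.74,0.33],0.03],[[-0.0108,0.0095,0.0363],[-3.39,-1.74,0.33],0.03],[[-0.0096,0.0074,0.0371],[-3.39,-1.74,0.33],0.03],[[-0.0084,0.0052,0.0378],[-3.39,-1.74,0.33],0.03],[[-0.0073,0.003,0.0382],[-3.39,-1.74,0.33],0.03],[[-0.0061,0.0008,0.0386],[-3.39,-1.74,0.33],0.03],[[0,0.04,0],[0,0,0],0.03],[[0,0.03,0],[0,0,0],0.03],[[0,0,0],[0,0,0],0.03]]'

```text
time_s: 23.62
tcp_pos: [0.6251, -0.1321, 0.1937]
ee_rot: [[-0.996, -0.015, 0.094], [-0.093, -0.003, -0.996], [0.015, -1.0, 0.002]]
wrist_force: [-0.5, -0.5, -0.4]
gripper_width: 0.518
```

Run:
```python
from h import *
s=sense();print(s["time_s"],s["tcp_pos"],s["ee_rot"].round(3))
i=camera_info("wrist");im=capture("wrist")[:,:,::-1].copy();np.save("w7.npy",i,allow_pickle=True);cv2.imwrite("pics/w7.png",im)
cv2.imwrite("pics/w7b.png",cv2.resize(im[40:240,130:400],None,fx=2.96,fy=2.96,interpolation=cv2.INTER_CUBIC))
```

```text
23.625 [ 0.62513672 -0.13214084  0.19371343] [[-0.996 -0.015  0.094]
 [-0.093 -0.003 -0.996]
 [ 0.015 -1.     0.002]]
```

View pics/w7b.png

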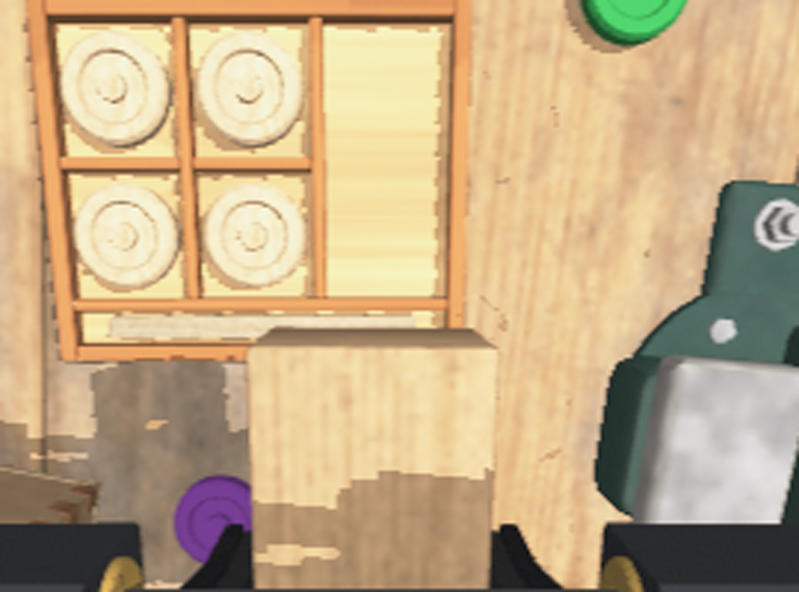

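Run:
```python
from h import *
from scipy.optimize import least_squares
W=Cam("w",np.load("w7.npy",allow_pickle=True).item())
f=lambda u,v:((u+.5)/2.96-.5+130,(v+.5)/2.96-.5+40)
t=np.array([[-27.5,-63],[-78.5,-63],[-78.5,44],[-27.5,44],[85.5,70]])/1e3
w=np.array([W.at(*f(*q),.017)[:2] for q in [(323,19),(454,18),(448,299),(326,299),(62,361)]])
def r(q):
    c,s=np.cos(q[2]),np.sin(q[2]);return (t@np.array([[c,s],[-s,c]])+q[:2]-w).ravel()
o=least_squares(r,[.68,-.22,.09]);print("tray",o.x,np.degrees(o.x[2]),(o.fun*1e3).round(1))
c,s=np.cos(o.x[2]),np.sin(o.x[2]);pk=np.array([[c,-s],[s,c]])@[-.053,-.0095]+o.x[:2];print("pocket",pk, "direct mean",w[:4].mean(0))
S=sense();R=S["ee_rot"];p=S["tcp_pos"]
n=-R[:,1]
for q in [(248,347),(497,347),(253,585),(490,585)]:
    P=W.at(*f(*q),n=n,p=p+n*.0205);print("blank top in tool mm",(R.T@(P-p)*1e3).round(1))
np.savez("tray.npz",pk=pk,yaw=np.degrees(o.x[2]))
```

```text
tray [ 0.67696242 -0.21856467  0.09381374] 5.375131440818082 [ 0.2 -0.9 -0.5 -0.4 -0.2  0.3 -0.2  0.3  0.6  0.6]
pocket [ 0.6250854  -0.23298774] direct mean [ 0.62524759 -0.23283846]
blank top in tool mm [-19.7 -20.5  50.8]
blank top in tool mm [ 23.6 -20.5  50.8]
blank top in tool mm [-20.5 -20.5   6.2]
blank top in tool mm [ 24.  -20.5   6.1]
```

Run:
```python
from h import *
W=Cam("w",np.load("w7.npy",allow_pickle=True).item())
s=sense();print(s["ee_rot"].round(4),s["tcp_pos"],s["gripper_width"])
R0=np.array([[-0.996,-0.015,.094],[-.093,-.003,-.996],[.015,-1,.002]])
p0=np.array([ 0.62513672,-0.13214084,0.19371343])
for R,p in((R0,p0),(s["ee_rot"],s["tcp_pos"])):print("cam in tool",R.T@(W.c-p),"fwd",R.T@W.R[2],"right",R.T@W.R[0])
W2=Cam("wrist");print(R.T@(W2.c-p),R.T@W2.R[0])
print("bl proj", W.px([p0+R0@[a,-.0205,.0508] for a in(-.0225,.0225)]),(248.5/2.96+129.5,497.5/2.96+129.5))
```

```text
[[-0.9955 -0.0094  0.0945]
 [-0.0945 -0.0041 -0.9955]
 [ 0.0098 -0.9999  0.0032]] [ 0.62685879 -0.13225075  0.19639224] 0.5164319305357538
cam in tool [ 1.04285389e-04 -1.61916009e-01  6.78364554e-02] fwd [-2.22268025e-04  9.67747701e-01 -2.52871217e-01] right [1.00044373e+00 8.15627857e-04 4.42222728e-04]
cam in tool [ 0.00103598 -0.15909212  0.06771931] fwd [ 0.00446896  0.96721631 -0.25391463] right [ 9.99989190e-01 -4.64855406e-03 -1.07305130e-04]
[ 8.08885199e-05 -1.61902627e-01  6.76897684e-02] [9.99999500e-01 4.72360338e-04 8.81323917e-04]
bl proj [[211.86179272 156.61743796]
 [297.76895613 156.7447571 ]] (213.4527027027027, 297.5743243243243)
```

Run:
```python
from h import *
rows([.6252,-.2322,.066],down(-84.62),n=5)
```

```text
5 rows, turn [-0.04  0.01  0.11] now [ 0.6269 -0.1323  0.1964]
0 [0.002, 0.0262, 0.0198]
1 [0.002, 0.0261, 0.0198]
2 [0.0021, 0.0261, 0.0198]
3 [0.0021, 0.0261, 0.0198]
4 [0.0022, 0.0261, 0.0199]
```

Run:
```python
from h import *
W=Cam("w",np.load("w7.npy",allow_pickle=True).item())
f=lambda u,v:((u+.5)/2.96-.5+130,(v+.5)/2.96-.5+40)
for n,q,z in [("jaw TL",(665,358),.112),("jaw TR",(795,365),.112),("green L",(600,420),.09),("green top",(630,360),.09),("disc",(650,340),.03),("flange TL",(722,183),.02)]:print(n,W.at(*f(*q),z).round(3))
```

```text
jaw TL [ 0.537 -0.176  0.112]
jaw TR [ 0.496 -0.177  0.112]
green L [ 0.547 -0.15   0.09 ]
green top [ 0.54  -0.172  0.09 ]
disc [ 0.512 -0.174  0.03 ]
flange TL [ 0.491 -0.238  0.02 ]
```

Emit:
jog_arm --series '[[[0.002,0.0162,0.0198],[0,0,0.11],0.03],[[0.002,0.0161,0.0198],[0,0,0.11],0.03],[[0.0021,0.0161,0.0198],[0,0,0.11],0.03],[[0.0021,0.0161,0.0198],[0,0,0.11],0.03],[[0.0022,0.0161,0.0199],[0,0,0.11],0.03],[[0,0,0],[0,0,0],0.03],[[0,0,0],[0,0,0],0.03]]'

```text
time_s: 24.55
tcp_pos: [0.6271, -0.2322, 0.1177]
ee_rot: [[-0.995, 0.005, 0.095], [-0.095, -0.003, -0.996], [-0.004, -1.0, 0.003]]
wrist_force: [0.6, 0.5, -0.6]
gripper_width: 0.515
```

Emit:
jog_arm --series '[[[0.0018,0.025,0],[0,0,0],0.03],[[0,0.025,0],[0,0,0],0.03],[[0,0.015,0],[0,0,0],0.03],[[0,0,0],[0,0,0],0.03],[[0,0,0],[0,0,0],0.03],[[0,0,0],[0,0,0],0.03]]'

```text
time_s: 25.3
tcp_pos: [0.6262, -0.2322, 0.054]
ee_rot: [[-0.995, 0.007, 0.095], [-0.095, -0.003, -0.995], [-0.006, -1.0, 0.004]]
wrist_force: [0.6, 0.8, -1.1]
gripper_width: 0.516
```

Run:
```python
from h import *
rows([.6252,-.2322,.034],down(-84.62),n=2);print(sense()["wrist_force"])
i=camera_info("wrist");im=capture("wrist")[:,:,::-1].copy();np.save("w8.npy",i,allow_pickle=True);cv2.imwrite("pics/w8.png",im);s=sense();print(s["tcp_pos"])
```

```text
2 rows, turn [-0.11  0.04 -0.18] now [ 0.6262 -0.2322  0.054 ]
0 [0.0006, 0.01, -0.0001]
1 [0.0005, 0.01, -0.0001]
[ 0.62822226  0.80066098 -1.07123904]
[ 0.62598096 -0.23222607  0.053797  ]
```

Emit:
jog_arm --series '[[[0.0008,0.01,0],[-0.11,0,-0.18],0.03],[[0.0002,0.009,0],[-0.11,0,-0.18],0.03],[[0,0,0],[0,0,0],0.03],[[0,0,0],[0,0,0],0.03],[[0,0,0],[0,0,0],0.03]]'

```text
time_s: 25.98
tcp_pos: [0.6246, -0.2323, 0.0339]
ee_rot: [[-0.995, -0.002, 0.095], [-0.095, 0.0, -0.995], [0.002, -1.0, -0.0]]
wrist_force: [0.6, -0.4, -0.7]
gripper_width: 0.512
```

Run:
```python
from h import *
rows([.6252,-.2322,.0235],down(-84.62),n=2);print(sense()["wrist_force"])
```

```text
2 rows, turn [0.01 0.03 0.05] now [ 0.6246 -0.2323  0.0339]
0 [-0.0003, 0.0052, -0.0]
1 [-0.0003, 0.0052, -0.0]
[ 0.55843559 -0.36583255 -0.73746987]
```

Emit:
jog_arm --series '[[[-0.0003,0.0055,0],[0,0,0.05],0.03],[[-0.0003,0.0055,0],[0,0,0.05],0.03],[[0,0,0],[0,0,0],0.03],[[0,0,0],[0,0,0],0.03]]'

```text
time_s: 26.48
tcp_pos: [0.625, -0.2322, 0.0226]
ee_rot: [[-0.995, -0.001, 0.095], [-0.095, 0.001, -0.995], [0.001, -1.0, -0.001]]
wrist_force: [-0.0, 0.7, -0.5]
gripper_width: 0.516
```

Emit:
jog_arm --series '[[[0,0.001,0],[0,0,0],0.03],[[0,0,0],[0,0,0],0.03],[[0,0,0],[0,0,0],0.057],[[0,0,0],[0,0,0],0.057],[[0,0,0],[0,0,0],0.057],[[0,0,0],[0,0,0],0.057],[[0,-0.01,0],[0,0,0],0.057],[[0,-0.03,0],[0,0,0],0.057],[[0,-0.05,0],[0,0,0],0.057],[[0,0,0],[0,0,0],0.057]]'

```text
time_s: 27.72
tcp_pos: [0.6284, -0.2331, 0.118]
ee_rot: [[-0.995, 0.011, 0.096], [-0.096, -0.002, -0.995], [-0.01, -1.0, 0.003]]
wrist_force: [-0.2, -0.7, 0.2]
gripper_width: 0.652
```

Run:
```python
from h import *
s=sense();print(s["time_s"],s["tcp_pos"],s["wrist_force"],s["gripper_width"]);rows([.63,-.13,.20],down(-84.62),n=4)
```

```text
27.725 [ 0.62844431 -0.23311486  0.11799723] [-0.16749575 -0.68022129  0.20030553] 0.652388868462804
4 rows, turn [-0.05  0.03 -0.15] now [ 0.6284 -0.2331  0.118 ]
0 [-0.0031, -0.0206, -0.0256]
1 [-0.003, -0.0205, -0.0256]
2 [-0.0029, -0.0205, -0.0256]
3 [-0.0029, -0.0205, -0.0256]
```

Emit:
jog_arm --series '[[[0,-0.05,-0.012],[0,0,0],0.057],[[-0.003,-0.0305,-0.0256],[0,0,-0.15],0.057],[[-0.003,0,-0.0256],[0,0,-0.15],0.057],[[0,0,-0.0256],[0,0,-0.15],0.057],[[0,0,-0.0126],[0,0,0],0.057],[[0,0,0],[0,0,0],0.057],[[0,0,0],[0,0,0],0.057],[[0,0,0],[0,0,0],0.057]]'

```text
time_s: 28.72
tcp_pos: [0.6214, -0.1316, 0.192]
ee_rot: [[-0.996, -0.009, 0.094], [-0.094, -0.0, -0.996], [0.009, -1.0, -0.001]]
wrist_force: [0.3, -0.3, 0.7]
gripper_width: 0.655
```

Run:
```python
from h import *
i=camera_info("wrist");im=capture("wrist")[:,:,::-1].copy();np.save("w9.npy",i,allow_pickle=True);cv2.imwrite("pics/w9.png",im);W=Cam("w",i)
for n in("top","scene"):cv2.imwrite(f"pics/{n}9.png",capture(n)[:,:,::-1])
d=np.load("tray.npz");pk=d["pk"];y=np.radians(d["yaw"]);A=np.array([[np.cos(y),-np.sin(y)],[np.sin(y),np.cos(y)]])
# rectify the plane z=0.040 (seated top) in pocket coordinates, 1 px/mm
def rect(z,half=(60,75)):
    gx,gy=np.meshgrid(np.arange(-half[0],half[0]+1),np.arange(-half[1],half[1]+1));P=np.stack([gx,gy],-1)/1e3@A.T+pk
    P=np.concatenate([P,np.full(gx.shape+(1,),z)],-1).reshape(-1,3);q=W.px(P).astype(np.float32).reshape(gx.shape+(2,))
    return cv2.remap(im,q[...,0],q[...,1],cv2.INTER_LINEAR)
r=rect(.040).astype(int)
print("across x at y=-20 (rgb lum)",[(x,r[75-20,60+x].tolist()) for x in range(-36,37,2)])
print("along y at x=0",[(v,r[75+v,60].tolist()) for v in list(range(-62,-40,2))+list(range(40,62,2))])
print(sense()["time_s"],W.px([[*pk,.04]]))
```

```text
across x at y=-20 (rgb lum) [(-36, [150, 203, 237]), (-34, [144, 196, 233]), (-32, [153, 204, 236]), (-30, [144, 191, 226]), (-28, [112, 178, 240]), (-26, [113, 182, 243]), (-24, [100, 159, 228]), (-22, [142, 189, 227]), (-20, [177, 227, 245]), (-18, [174, 224, 244]), (-16, [176, 226, 245]), (-14, [161, 214, 241]), (-12, [150, 204, 237]), (-10, [160, 213, 240]), (-8, [158, 211, 239]), (-6, [162, 216, 241]), (-4, [159, 213, 240]), (-2, [167, 220, 243]), (0, [164, 216, 241]), (2, [162, 215, 241]), (4, [157, 210, 239]), (6, [165, 217, 242]), (8, [160, 215, 241]), (10, [161, 215, 241]), (12, [162, 214, 240]), (14, [161, 214, 241]), (16, [153, 206, 237]), (18, [152, 204, 237]), (20, [161, 213, 240]), (22, [128, 173, 213]), (24, [97, 139, 178]), (26, [75, 117, 178]), (28, [78, 123, 188]), (30, [120, 172, 217]), (32, [129, 170, 206]), (34, [186, 226, 243]), (36, [213, 242, 246])]
along y at x=0 [(-62, [143, 174, 206]), (-60, [142, 173, 205]), (-58, [140, 170, 200]), (-56, [144, 175, 207]), (-54, [118, 161, 215]), (-52, [96, 155, 227]), (-50, [97, 152, 220]), (-48, [157, 210, 239]), (-46, [164, 217, 242]), (-44, [164, 217, 242]), (-42, [168, 221, 243]), (40, [159, 212, 239]), (42, [158, 212, 239]), (44, [156, 209, 239]), (46, [158, 211, 239]), (48, [154, 207, 237]), (50, [106, 150, 188]), (52, [100, 160, 227]), (54, [105, 169, 238]), (56, [108, 165, 226]), (58, [138, 182, 214]), (60, [197, 229, 243])]
28.875 [[259.15667908  91.60924817]]
```

Run:
```python
from h import *
a=cv2.imread("pics/top0.png").astype(int);b=cv2.imread("pics/top9.png").astype(int);c=cv2.imread("pics/scene0.png").astype(int);e=cv2.imread("pics/scene9.png").astype(int)
def D(n,x,y,x0,y0,x1,y1):
    d=np.abs(x-y).sum(2)[y0:y1,x0:x1]>60;print(n,"changed frac",d.mean().round(3))
D("bottle top",a,b,202,224,228,250);D("bottle scene",c,e,172,165,200,215);D("car top",a,b,123,228,172,256);D("car scene",c,e,140,140,172,178)
D("hook top",a,b,362,140,388,240);D("hook scene",c,e,275,275,378,350);D("wheels top",a,b,300,133,343,168);D("wheels scene",c,e,310,220,362,262)
# hook in scene9: steel foot and handle
S=Cam("scene");h=cv2.cvtColor(e.astype(np.uint8),cv2.COLOR_BGR2HSV)
m=(h[:,:,1]<50)&(h[:,:,2]>130)
for v in range(274,296):print(v,"".join("#" if x else "." for x in m[v,350:382]),"".join("#" if x else "." for x in ((cv2.cvtColor(c.astype(np.uint8),cv2.COLOR_BGR2HSV)[v,350:382,1]<50)&(c[v,350:382].max(1)>130))))
```

```text
bottle top changed frac 0.321
bottle scene changed frac 0.256
car top changed frac 0.194
car scene changed frac 0.266
hook top changed frac 0.039
hook scene changed frac 0.01
wheels top changed frac 0.627
wheels scene changed frac 0.036
274 ................................ ................................
275 ................................ ................................
276 ................................ ................................
277 ..................##............ .................###............
278 .................####........... .................####...........
279 ..................####.......... ..................####..........
280 ...................####......... ...................####.........
281 ..................######........ ..................######........
282 ..................######........ .................#######........
283 ...............##########....... ...............######.###.......
284 ..............#######..##....... .............######....#........
285 ............######.............. ............#####...............
286 ...........######............... ..........######................
287 .........######................. .........#####..................
288 ........######.................. .......######...................
289 ......######.................... ......#####.....................
290 .....######...........#......... ....######......................
291 ...######...........#........... ..######........................
292 ..######........................ .######.........................
293 ######.......................... #####...........................
294 #####........................... ####............................
295 ###............................. ##..............................
```

Run:
```python
from h import *
for n,(x0,y0,x1,y1) in (("scene",(170,160,200,190)),("top",(200,225,228,250))):
    for k in "09":
        h=cv2.cvtColor(cv2.imread(f"pics/{n}{k}.png"),cv2.COLOR_BGR2HSV)[y0:y1,x0:x1];m=((h[:,:,0]<8)|(h[:,:,0]>172))&(h[:,:,1]>150)
        ys,xs=np.nonzero(m);print(n,k,len(xs),xs.mean()+x0,ys.mean()+y0)
s=sense();print(s["time_s"],s["tcp_pos"],s["joint_velocities"].round(1));print(finish_job())
```

```text
scene 0 90 182.51111111111112 176.98888888888888
scene 9 97 182.46391752577318 176.84536082474227
top 0 66 212.93939393939394 236.15151515151516
top 9 55 212.4181818181818 236.2
28.875 [ 0.62137903 -0.13138908  0.19209986] [ 0.2 -0.1 -0.  -0.1 -0.   0.1]
the job is handed in; nothing more can be done
None
```

The job is handed in at 28.9 s of the 72 s. The hook drew the blank out onto the open top of the chute, and the blank now sits in the empty pocket. The hook is back on the bench where it started. `finish_job` gave no verdict.

**Blank on the chute:** after the pull, its centre was about 315 mm up the slope. The top view and the wrist view agreed to 1–2 pixels. I first gripped it there, clear of the cover.

**Blank in the pocket:** measured at its seated height, its outline is about 45 x 99 mm and centred within about 1 mm of the pocket. I inferred the height from the outline size and from the underside being already below the rim when I let go, so it was not measured directly.

**Hook:** it lies within about 1 pixel of its start position in the scene view.

**Bystanders:**
- **Glue bottle:** its cap shifted by no more than 0.5 pixel in both views.
- **Toy car:** I did not check its position separately. Its image windows changed (0.19 and 0.27 of pixels), most likely from the arm and its shadow moving away. The planned path stayed clear of it.
- **Wheels:** the scene view shows almost no change (0.036). The top view was not usable there (0.63 changed), most likely because the arm was in the way.
- **Axle strip:** I did not check it after placing the blank.

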